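# Load the specimen stage and bring the camera back over the focus pillar

## Task

Swing the camera arm by its handle until the lens is clear of the round turning stage, set every specimen mount from the mat flat and fully down into a cup of its own, polished face up, and turn the stage slowly until the steel pillar stands squarely at the fixed pointer. Only when all that is done, swing the camera arm back home against its stop, so that the lens is over the pillar, and let go. Do not touch the lens, and leave the other things on the bench where they are.

Things in the scene. Friction and masses are not known exactly. Their poses are not given: they have to be found in the camera images.
- stage_centre (a point): centre of the turning stage: a black round disc, 250 mm across and 12 mm thick, its top about 42 mm above the bench, free to turn either way about its upright axis (light friction, it stays where it is left). This point is on the axis, on the disc's top face; its axes turn with the disc, z up, x towards the pillar. The disc carries five shallow round cups and one upright steel pillar. It sits on a white fixed stand.
- cup0 (a point): one of five equal aluminium cups on the stage, 74 mm from its axis and 72 degrees apart: 45 mm inside, 51 mm outside, rim 6 mm above the cup's floor. This point is the middle of the cup's floor (4 mm above the disc's top face); it turns with the stage. A cup holds one mount.
- cup1 (a point): one of five equal aluminium cups on the stage, 74 mm from its axis and 72 degrees apart: 45 mm inside, 51 mm outside, rim 6 mm above the cup's floor. This point is the middle of the cup's floor (4 mm above the disc's top face); it turns with the stage. A cup holds one mount.
- cup2 (a point): one of five equal aluminium cups on the stage, 74 mm from its axis and 72 degrees apart: 45 mm inside, 51 mm outside, rim 6 mm above the cup's floor. This point is the middle of the cup's floor (4 mm above the disc's top face); it turns with the stage. A cup holds one mount.
- cup3 (a point): one of five equal aluminium cups on the stage, 74 mm from its axis and 72 degrees apart: 45 mm inside, 51 mm outside, rim 6 mm above the cup's floor. This point is the middle of the cup's floor (4 mm above the disc's top face); it turns with the stage. A cup holds one mount.
- cup4 (a point): one of five equal aluminium cups on the stage, 74 mm from its axis and 72 degrees apart: 45 mm inside, 51 mm outside, rim 6 mm above the cup's floor. This point is the middle of the cup's floor (4 mm above the disc's top face); it turns with the stage. A cup holds one mount.
- pillar (a point): top of the focus pillar, a plain round steel pin 14 mm across standing 45 mm tall on the disc (top about 87 mm above the bench), 100 mm from the stage axis, midway between two cups: the highest thing on the stage, and a good grip for turning it. It is fixed to the disc.
- pillar_place (a point): fixed point on the stand where the top of the pillar must come to stand: 100 mm from the stage axis, straight in from the tip of the fixed aluminium pointer (a small post with an inward tip at the edge of the disc, about 48 mm above the bench), and straight below the lens when the camera arm is home.
- stage (a joint): angle of the stage in rad, growing anticlockwise seen from above; it turns freely through more than a full turn either way. The pillar is at the pointer at 0 and at any whole number of turns.
- camera_arm (a joint): swing of the camera arm in rad: 0 = home against its stop, lens straight above the pillar place; it grows as the arm swings clockwise seen from above, off the stage, to its far stop at 2.3. The lens no longer overhangs the stage from about 1.2, but the further the arm is swung (about 2.1) the more room there is to work round the stage. Light friction; it stays where it is left.
- hinge (a point): upright axis of the camera arm: top of the fixed steel post (26 mm across) beside the stage, about 190 mm above the bench; the arm's black hub round it reaches 196 mm.
- handle (a point): top of the camera arm's handle, an upright black round knob 18 mm across and 48 mm tall on top of the arm's end (the arm's white round end, 60 mm across, lies below it), 215 mm from the hinge, straight above the lens; top about 242 mm above the bench.
- lens: the camera's steel lens, 48 mm across and 60 mm long, hanging under the end of the camera arm; origin at the middle of its lower end, 114 mm above the bench. Not to be touched.
- mount0: a specimen mount: grey resin puck with a polished piece of rock showing in its top face, 40 mm across, 22 mm tall, 45 g, standing on the 3 mm rubber mat to the right of the stage at the start; origin at the centre of its underside, z up. Three to five such mounts, all alike, are there (None if absent).
- mount1: a specimen mount: grey resin puck with a polished piece of rock showing in its top face, 40 mm across, 22 mm tall, 45 g, standing on the 3 mm rubber mat to the right of the stage at the start; origin at the centre of its underside, z up. Three to five such mounts, all alike, are there (None if absent).
- mount2: a specimen mount: grey resin puck with a polished piece of rock showing in its top face, 40 mm across, 22 mm tall, 45 g, standing on the 3 mm rubber mat to the right of the stage at the start; origin at the centre of its underside, z up. Three to five such mounts, all alike, are there (None if absent).
- mount3: a specimen mount: grey resin puck with a polished piece of rock showing in its top face, 40 mm across, 22 mm tall, 45 g, standing on the 3 mm rubber mat to the right of the stage at the start; origin at the centre of its underside, z up. Three to five such mounts, all alike, are there (None if absent).
- mount4: a specimen mount: grey resin puck with a polished piece of rock showing in its top face, 40 mm across, 22 mm tall, 45 g, standing on the 3 mm rubber mat to the right of the stage at the start; origin at the centre of its underside, z up. Three to five such mounts, all alike, are there (None if absent).
- vial: bystander: small glass jar with a white cap, 24 mm across, 48 mm tall, among the mounts; origin under its centre
- rock: bystander: rough grey rock chip about 32 x 26 x 25 mm, among the mounts; origin under its centre
- loupe: bystander: small eyepiece loupe, black with a wider steel head 34 mm across on top, 32 mm tall, among the mounts; origin under its centre
- screwdriver: bystander: screwdriver, 150 mm long, lying on the left of the bench
- dish: bystander: glass dish, 84 mm across, 20 mm tall; origin under its centre
Not all that is in view belongs to the job. What is shaped like the mount2 but green or pink is not meant.

How it is judged:
On the way, in this order (a step that is already met when the one before it is completed fails the run):
1. the camera arm is swung clear of the stage (value of joint camera_arm above 1.2 rad), for 0.2 s.
2. with the arm still clear, every mount is seated in a cup and the pillar stands at the pointer (value of joint camera_arm above 1.2 rad and z of mount0 in the frame of stage_centre between 0.0025 and 0.006 m and horizontal distance between each of mount0, mount1, mount2, mount3, mount4 and stage_centre below 0.09 m and angle between each of mount0, mount1, mount2, mount3, mount4's own z axis and vertical below 0.1 rad and linear speed of each of mount0, mount1, mount2, mount3, mount4 below 0.05 m/s and z of mount1 in the frame of stage_centre between 0.0025 and 0.006 m and z of mount2 in the frame of stage_centre between 0.0025 and 0.006 m and z of mount3 in the frame of stage_centre between 0.0025 and 0.006 m and z of mount4 in the frame of stage_centre between 0.0025 and 0.006 m and horizontal distance between pillar and pillar_place below 0.009 m), for 0.2 s.
At the end, for the whole second after the job is handed in: Every mount present stands upright (within 0.1 rad) on the floor of a cup, face up and at rest; the pillar is within 9 mm of its place at the pointer and the stage is still; the camera arm is home (within 0.06 rad of its stop) (value of joint camera_arm below 0.06 rad and z of mount0 in the frame of stage_centre between 0.0025 and 0.006 m and horizontal distance between each of mount0, mount1, mount2, mount3, mount4 and stage_centre below 0.09 m and angle between each of mount0, mount1, mount2, mount3, mount4's own z axis and vertical below 0.1 rad and linear speed of each of mount0, mount1, mount2, mount3, mount4 below 0.05 m/s and z of mount1 in the frame of stage_centre between 0.0025 and 0.006 m and z of mount2 in the frame of stage_centre between 0.0025 and 0.006 m and z of mount3 in the frame of stage_centre between 0.0025 and 0.006 m and z of mount4 in the frame of stage_centre between 0.0025 and 0.006 m and horizontal distance between pillar and pillar_place below 0.009 m and velocity of joint stage between -0.05 and 0.05 rad/s); the robot touches nothing.
It fails at once if the lens is touched (contact force between lens and anything else above 2 N).
It fails at once if the stage is spun fast (over 3 rad/s) (velocity of joint stage above 3 rad/s or velocity of joint stage below -3 rad/s).
It fails at once if a bystander (jar, rock chip, loupe, screwdriver, dish) is shifted more than 4 cm (distance of any of vial, rock, loupe, screwdriver, dish from where it was at the start of the episode above 0.04 m).
Of mount0, mount1, mount2, mount3, mount4 only 3 to 5 are there at a start; the rules pass over those that are not, and their reading is None.
At some moment in a run one of mount0, mount1, mount2, mount3, mount4 may be knocked a few centimetres aside while the robot is not near it.
It also fails if it takes over 208 s, if anything falls off the work surface, if the arm or the gripper's body presses on something with over 40 N, if the wrist force passes 120 N, or if a joint passes its speed limit or range.

## Robot

A 6-joint arm with a two-finger parallel gripper is mounted at the origin on the work surface. World frame = base frame: x ahead of the robot, y to its left, z up, the work surface at z = 0. Lengths are in m, angles in rad, forces in N, time in s.
With the tool pointing down it reaches from about 0.325 to 0.9 m from the base axis. Payload 6.1 kg.
Tool frame: the origin (TCP) lies at the very end of the fingers, on their centre line; the grasp point (between the pads) lies 19 mm behind it (r.grip_point_offset is the distance from the TCP to the grasp point, in m); z points along the fingers, y is the line along which they close (so a half turn about z gives the same grasp; the last joint's range is limited). The gripper opens to 85 mm and grips with 20 to 120 N. Pads are 22 mm wide; open, the fingers measure 114 mm over their backs; the gripper's body (76 mm by 85 mm) begins 54 mm behind the grasp point. The pads swing forward as they close: fully open they stand 13 mm farther back than shut.
Start: joints at [1.026, 0.22, 1.526, -0, 1.395, -0.126], TCP at [0.254, 0.571, 0.231] pointing down, gripper open.
Joint ranges: [-2.98, 2.98], [-0.91, 2.08], [0.09, 2.57], [-1.24, 4.39], [0.2, 2.65], [-2.68, 2.68]. Speed limits (rad/s): [2.57, 2.57, 3.01, 3.14, 3.14, 3.14].

## Interface

Orientations are given as a 3x3 rotation matrix whose columns are the frame's x, y, z axes.
In Python, from workcell import r gives the robot as it stands.
- The arm moves only by the shell command python3 -m crank 'ROWS'. ROWS is a JSON object of lists of equal length, an entry for each row: "jaw": the closure, from 0 (fully open) to 1 (shut); "slide": the shift along the tool's x, y, z normalised to -1 to 1, where 1 is 2 cm, a list of three; "twist": the turn, a rotation vector about the tool's x, y, z normalised to -1 to 1, where 1 is 0.08 rad, a list of three. A call has exactly 10 rows; each row shifts and turns the commanded pose from where the row before left it, along the tool's axes as they then stand; what a row does not reach is not made up. A row lasts 1/12 s, in which the tool goes at most 41.7 mm and 7.16 degrees, less where a joint would pass 70% of its speed; a pose out of reach is approached as far as the arm can. A call with a number of a shift or a turn outside -1 to 1 is refused whole. A call with a gripper value outside its range is refused whole. The fingers move at their own pace and stop on an object; the grip force is fixed at half the most. Time passes only in rows, so rows that do not move let the fingers close, or fill a call up. It gives the time, the measured TCP pose, the force, the opening and the grip force at its end, in the units of the state.
- r.state(): the state, without advancing time (a new reading comes with each control period).
- r.camera(name): name is "side" or "top" or "wrist"; returns (picture, depth): 384x512x3 uint8, red, green, blue; 384x512 float32, m along the optical axis (not along the pixel's ray), 0 where there is no reading.
- r.camera_info(name): a dict with "fx", "fy", "cx", "cy" (pixels), "distortion" ([k1, k2, p1, p2, k3] as OpenCV has them; the pictures are not rectified), "world_from_camera" (4x4, takes a point from camera to world coordinates). Camera axes: x right, y up, looking along -z (the intrinsics and any distortion apply to the point x, -y, -z); pixel columns grow to the right and rows downward; lengths in m; the calibration is good to about 2 mm. A picture is of the moment at which its call begins: read the wrist's pose just before it. camera_info takes no time and is no camera call; for the wrist camera it gives the pose at the moment of the call.
- r.close_job(): hands the job in; it is judged then, once.
The state is a dict: "time": time; "q": joint angles; "qd": joint speeds; "tau": joint torques, N m; "ee_pos": TCP position; "tcp_rot": TCP orientation; "ft_force": force on the tool from outside, world axes, zero at the start; "ft_torque": the same for the moment, N m; "finger_gap": finger opening in m; "grasp_force": force on a finger pad.
Only numpy, scipy, OpenCV 4.12 (cv2) and the standard library are available. Lean on these libraries where they do the work, as an engineer would, in place of code of your own. Each camera call takes 0.05 s, during which the arm holds its last target. There are 200 camera calls.

## Working session

There is one attempt and no reset: what is moved stays moved. The work goes in short steps, Python scripts to look and compute and a shell command to move; the robot and the scene stay as the last step left them, time stands still between calls to the robot, and variables do not carry over. Pictures are saved under pics/ and viewed, at most 14 in all, crops included, and the job is handed in when it is done.

```bash
ls; mkdir -p pics; python3 - <<'E'
from workcell import r
import cv2,numpy as np
s=r.state();print(s['time'],s['ee_pos'],s['tcp_rot'],s['finger_gap'])
for n in['top','side']:
    p,d=r.camera(n);cv2.imwrite(f'pics/{n}0.png',p[...,::-1]);np.savez(f'{n}0.npz',p=p,d=d)
    i=r.camera_info(n);print(n,i)
E
```

```text
pics
0.0 [0.25385925 0.57043366 0.23018013] [[-9.13563028e-01  4.06695894e-01 -1.02129221e-03]
 [ 4.06697112e-01  9.13561421e-01 -1.72892226e-03]
 [ 2.29867579e-04 -1.99483605e-03 -9.99997984e-01]] 0.08543464628444532
top {'fx': 347.0196050408254, 'fy': 347.0196050408254, 'cx': 256.09311036999105, 'cy': 190.7499181028897, 'distortion': array([0.02433224, 0.        , 0.        , 0.        , 0.        ]), 'world_from_camera': array([[ 0.00299107,  0.99819321, -0.06001136,  0.42413126],
       [-0.99998634,  0.00324283,  0.00409835, -0.06060383],
       [ 0.00428555,  0.05999829,  0.99818928,  1.20207541],
       [ 0.        ,  0.        ,  0.        ,  1.        ]])}
side {'fx': 351.35031927760906, 'fy': 351.35031927760906, 'cx': 252.2489067770628, 'cy': 198.58928399190114, 'distortion': array([0.03631826, 0.        , 0.        , 0.        , 0.        ]), 'world_from_camera': array([[ 0.88328478,  0.33180877, -0.3312264 ,  0.17647761],
       [-0.46880209,  0.61647583, -0.63259952, -0.72407675],
       [-0.00570899,  0.71404516,  0.70007637,  0.87097896],
       [ 0.        ,  0.        ,  0.        ,  1.        ]])}
```

View pics/top0.png

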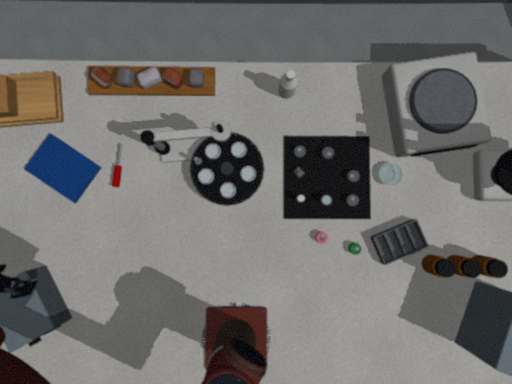

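View pics/side0.png

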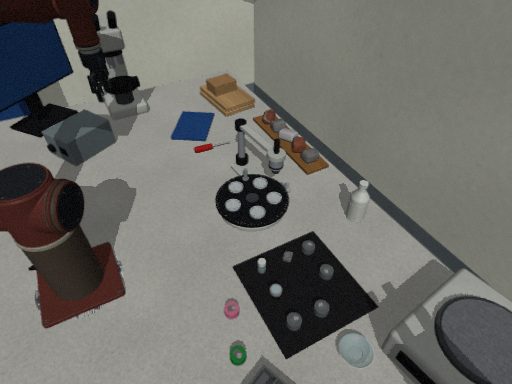

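The top view shows the stage at (227,168), with the camera arm running from a hinge near (150,138) to the handle near (220,128). The mat is at right. Mount candidates are (300,151), (328,153), (353,176) and (353,200). Lookalikes: the vial (300,198), the loupe (326,200), the rock (299,172), the pink puck (321,237) and the green puck (354,248). I'll check these in a close crop.

```bash
cat > h.py <<'E'
import numpy as np,cv2
from workcell import r
def K(i): return np.array([[i['fx'],0,i['cx']],[0,i['fy'],i['cy']],[0,0,1]])
def ray(i,uv):
    n=cv2.undistortPoints(np.array(uv,float).reshape(-1,1,2),K(i),i['distortion']).reshape(-1,2)
    T=i['world_from_camera']; d=np.c_[n[:,0],-n[:,1],-np.ones(len(n))]
    return T[:3,3],d@T[:3,:3].T
def onplane(i,uv,z):
    o,d=ray(i,uv); return o+d*((z-o[2])/d[:,2])[:,None]
def world(i,dep):
    h,w=dep.shape; uv=np.stack(np.meshgrid(np.arange(w),np.arange(h)),-1)
    o,d=ray(i,uv.reshape(-1,2)); return (o+d*dep.reshape(-1,1)).reshape(h,w,3)
def project(i,P):
    T=i['world_from_camera']; c=(np.atleast_2d(P)-T[:3,3])@T[:3,:3]*[1,-1,-1]
    return cv2.projectPoints(c,np.zeros(3),np.zeros(3),K(i),i['distortion'])[0].reshape(-1,2)
def blobs(W,m,amin=8):
    n,l,st,c=cv2.connectedComponentsWithStats(m.astype(np.uint8))
    for k in range(1,n):
        if st[k,4]>=amin:
            P=W[l==k]; print(np.round(c[k],1),'area',st[k,4],'mid',np.round((P[:,:2].min(0)+P[:,:2].max(0))/2,4),'mean',np.round(P.mean(0),4),'zmax',round(P[:,2].max(),4),'ext',np.round(np.ptp(P[:,:2],axis=0),3))
def tool(dw):
    "world shift -> rows of slide (units of 2 cm, tool axes)"
    return np.round(r.state()['tcp_rot'].T@np.array(dw)/.02,2)
E
python3 - <<'E'
from h import *
f=np.load('top0.npz');i=r.camera_info('top');W=world(i,f['d'])
z=W[...,2]; box=np.zeros(z.shape,bool);box[125:225,275:375]=1
print('mat');blobs(W,box&(z>.012))
print('stage',W[168,214],W[145,240]);b=np.zeros(z.shape,bool);b[120:215,130:275]=1
print('low disc');blobs(W,b&(z>.03)&(z<.1))
print('arm');blobs(W,b&(z>.13)); print('handle');blobs(W,b&(z>.205),3)
a=cv2.resize(f['p'][120:225,125:275],None,fx=5,fy=5,interpolation=2)[...,::-1];a2=cv2.resize(f['p'][130:225,278:375],None,fx=5,fy=5,interpolation=2)[...,::-1]
cv2.imwrite('pics/c1.png',cv2.resize(np.hstack([a[:475],a2]),None,fx=.64,fy=.64))
E
```

```text
mat
[299.7 150.8] area 112 mid [ 0.6333 -0.2141] mean [ 0.6322 -0.2141  0.0249] zmax 0.0306 ext [0.039 0.038]
[327.7 152.3] area 112 mid [ 0.6278 -0.3098] mean [ 0.6276 -0.3099  0.0247] zmax 0.0326 ext [0.037 0.038]
[298.9 171.9] area 71 mid [ 0.501  -0.1454] mean [ 0.5565 -0.2071  0.0553] zmax 1.2021 ext [0.154 0.17 ]
[353.1 175.5] area 118 mid [ 0.5483 -0.3966] mean [ 0.5481 -0.3956  0.0247] zmax 0.0312 ext [0.038 0.04 ]
[300.4 197.8] area 48 mid [ 0.4705 -0.2146] mean [ 0.4707 -0.2132  0.0453] zmax 0.0539 ext [0.021 0.021]
[326.2 199.4] area 84 mid [ 0.4658 -0.301 ] mean [ 0.4659 -0.3013  0.0351] zmax 0.0399 ext [0.031 0.032]
[352.2 199.6] area 118 mid [ 0.4546 -0.2366] mean [ 0.4654 -0.3889  0.0345] zmax 1.2021 ext [0.061 0.352]
stage [0.57010657 0.07638046 0.04091135] [ 0.64789789 -0.01070692  0.04415161]
low disc
[227.2 169.2] area 4108 mid [0.5708 0.0328] mean [0.5661 0.0316 0.0435] zmax 0.0878 ext [0.243 0.249]
[161.9 147.4] area 136 mid [0.64   0.2552] mean [0.6369 0.2488 0.0528] zmax 0.1 ext [0.042 0.046]
arm
[188.6 133.6] area 1081 mid [0.5572 0.1072] mean [0.651  0.133  0.1981] zmax 1.2021 ext [0.266 0.336]
handle
[219.7 127.4] area 48 mid [0.6631 0.0397] mean [0.6609 0.0387 0.2345] zmax 0.244 ext [0.017 0.017]
```

View pics/c1.png

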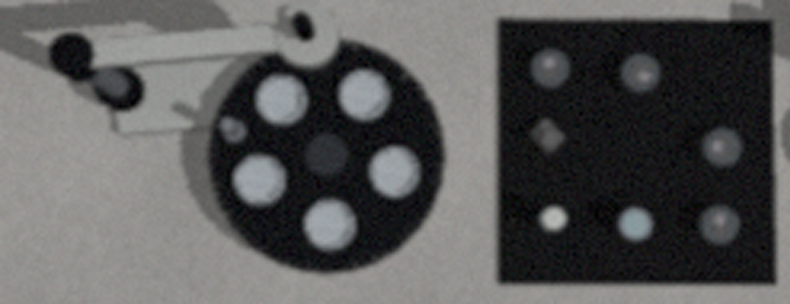

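The crop confirms four grey mounts with a reddish rock spot. The white-capped vial, bluish loupe and angular rock are distinct. All five cups are empty, and the pillar is at about (198,161). Next I'll fit the stage centre and the hinge.

```bash
python3 - <<'E'
from h import *
from scipy.optimize import least_squares
f=np.load('top0.npz');i=r.camera_info('top');W=world(i,f['d']);p=f['p'].astype(int);z=W[...,2]
b=np.zeros(z.shape,bool);b[135:210,188:268]=1
m=b&(p.min(2)>110)&(z<.07)&(z>.03)
n,l,st,c=cv2.connectedComponentsWithStats(m.astype(np.uint8))
C=[]
for k in range(1,n):
    if st[k,4]>60: 
        q=onplane(i,c[k],.048)[0];print(c[k],st[k,4],q);C.append(q[:2])
C=np.array([q for q in C])
s=least_squares(lambda v:np.hypot(*(C-v).T)-.074,C.mean(0));print('stage',s.x,s.fun)
an=np.arctan2(*(C-s.x).T[::-1]);print('cup az deg',np.degrees(an))
b[:]=0;b[120:150,138:157]=1;m=b&(z>.17)&(z<.25)&(p.max(2)<70);print('hub');blobs(W,m)
b[:]=0;b[150:172,190:206]=1;print('pillar');blobs(W,b&(z>.06),2)
h=onplane(i,[219.7,127.4],.23)[0];print('handle',h)
E
```

```text
[238.18125 149.2    ] 160 [ 0.63291693 -0.00485311  0.048     ]
[212.28395062 150.68518519] 162 [0.62752682 0.08185481 0.048     ]
[247.6375 173.175 ] 160 [ 0.55225111 -0.03691362  0.048     ]
[205.52121212 175.7030303 ] 165 [0.54325986 0.10353919 0.048     ]
[227.39130435 189.71428571] 161 [0.49665943 0.03026188 0.048     ]
stage [0.57047882 0.03477283] [-4.91117179e-05 -3.25224245e-05 -3.24623922e-05 -4.26902297e-05
 -4.29177860e-05]
cup az deg [ -32.40098773   39.53301611 -104.2662638   111.59454877 -176.50312082]
hub
[147.  137.4] area 160 mid [0.6406 0.2555] mean [0.6397 0.2544 0.1947] zmax 0.2017 ext [0.037 0.038]
pillar
[196.6 159. ] area 21 mid [0.5948 0.1292] mean [0.5943 0.1284 0.0804] zmax 0.0878 ext [0.012 0.013]
handle [0.66203463 0.03904693 0.23      ]
```

```bash

python3 -m crank '{"jaw":[0,0,0,0,0,0,0,0,0,0],"slide":[[0,0,-0.75],[-0.5,-0.27,-0.75],[-1,-0.54,-0.75],[-1,-0.54,0],[-1,-0.54,0],[-1,-0.54,0],[-1,-0.54,0],[-1,-0.54,0],[-1,-0.54,0],[-1,-0.54,0]],"twist":[[0,0,0],[0,0,0],[0,0,0],[0,0,0],[0,0,0],[0,0,0],[0,0,0],[0,0,0],[0,0,0],[0,0,0]]}'
python3 -m crank '{"jaw":[0,0,0,0,0,0,0,0,0,0],"slide":[[-1,-0.54,0],[-1,-0.54,0],[-1,-0.54,0],[-1,-0.54,0],[-1,-0.54,0],[-1,-0.54,0],[-1,-0.54,0],[-1,-0.54,0],[-1,-0.54,0],[-1,-0.54,0]],"twist":[[0,0,0],[0,0,0],[0,0,0],[0,0,0],[0,0,0],[0,0,0],[0,0,0],[0,0,0],[0,0,0],[0,0,0]]}'
python3 -m crank '{"jaw":[0,0,0,0,0,0,0,0,0,0],"slide":[[-1,-0.54,0],[-1,-0.54,0],[-1,-0.54,0],[-1,-0.54,0],[-1,-0.54,0],[-1,-0.54,0],[-1,-0.54,0],[-1,-0.54,0],[-0.5,-0.27,0],[0,0,0]],"twist":[[0,0,0],[0,0,0],[0,0,0],[0,0,0],[0,0,0],[0,0,0],[0,0,0],[0,0,0],[0,0,0],[0,0,0]]}'
python3 - <<'E'
from h import *
s=r.state();print(s['ee_pos'],s['q']);print(s['tcp_rot'].round(3));p,d=r.camera('wrist');i=r.camera_info('wrist');print(i)
np.savez('w1.npz',p=p,d=d);cv2.imwrite('pics/w1.png',p[...,::-1])
W=world(i,d);b=(W[...,2]>.205)&(W[...,2]<.25)&(np.hypot(W[...,0]-.664,W[...,1]-.04)<.05);blobs(W,b)
print('need',tool(np.r_[.664,.0395,.212]-s['ee_pos']))
E
```

```text
time: 0.93
ee_pos: [0.3732, 0.4165, 0.2772]
tcp_rot: [[-0.914, 0.407, 0.001], [0.407, 0.914, 0.0], [-0.001, 0.001, -1.0]]
ft_force: [-0.0, 1.1, -0.9]
finger_gap: 0.0853
grasp_force: 0.0
time: 1.77
ee_pos: [0.5117, 0.2363, 0.2772]
tcp_rot: [[-0.913, 0.407, 0.001], [0.407, 0.913, 0.0], [-0.001, 0.0, -1.0]]
ft_force: [0.4, 0.3, 0.0]
finger_gap: 0.0854
grasp_force: 0.0
time: 2.6
ee_pos: [0.6299, 0.0823, 0.2766]
tcp_rot: [[-0.912, 0.409, 0.001], [0.409, 0.912, -0.001], [-0.001, -0.0, -1.0]]
ft_force: [-0.6, -0.3, 0.2]
finger_gap: 0.0853
grasp_force: 0.0
[0.62987623 0.08234869 0.27657763] [ 6.32428040e-03  2.19465031e-01  1.44306147e+00 -7.11152350e-04
  1.47853127e+00 -1.14259207e+00]
[[-0.912  0.409  0.001]
 [ 0.409  0.912 -0.001]
 [-0.001 -0.    -1.   ]]
{'fx': 273.5751594376092, 'fy': 273.5751594376092, 'cx': 252.7098071404479, 'cy': 193.41899840187003, 'distortion': array([-0.06656428,  0.        ,  0.        ,  0.        ,  0.        ]), 'world_from_camera': array([[ 4.07293155e-01, -8.76251749e-01, -2.57478462e-01,
         5.63794674e-01],
       [ 9.13297370e-01,  3.90909817e-01,  1.14356584e-01,
         1.14038928e-01],
       [ 4.45701957e-04, -2.81731056e-01,  9.59493311e-01,
         4.20665292e-01],
       [ 0.00000000e+00,  0.00000000e+00,  0.00000000e+00,
         1.00000000e+00]])}
[221.9 266.1] area 835 mid [0.661  0.0438] mean [0.6582 0.0458 0.2325] zmax 0.2447 ext [0.017 0.017]
need [-2.43 -1.26  3.23]
```

View pics/w1.png

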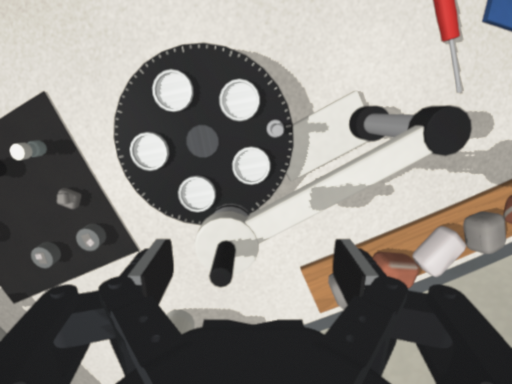

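The wrist view shows the handle at (222,265), the hub at (447,130), the pillar at (275,128) and empty cups. I'll move over the handle, descend and grip.

```bash

python3 -m crank '{"jaw":[0,0,0,0,0,0,0,0,0.8,0.8],"slide":[[-0.78,-0.4,0],[-0.78,-0.4,0],[-0.78,-0.4,0],[0,0,0.6],[0,0,0.8],[0,0,0.8],[0,0,0.8],[0,0,0.2],[0,0,0],[0,0,0]],"twist":[[0,0,0],[0,0,0],[0,0,0],[0,0,0],[0,0,0],[0,0,0],[0,0,0],[0,0,0],[0,0,0],[0,0,0]]}'
python3 -m crank '{"jaw":[1,1,1,1,1,1,1,1,1,1],"slide":[[0,0,0],[0,0,0],[0,0,0],[0,0,0],[0,0,0],[0,0,0],[0,0,0],[0,0,0],[0,0,0],[0,0,0]],"twist":[[0,0,0],[0,0,0],[0,0,0],[0,0,0],[0,0,0],[0,0,0],[0,0,0],[0,0,0],[0,0,0],[0,0,0]]}'
python3 - <<'E'
from h import *
s=r.state();print(s['q'].round(3) if hasattr(s['q'],'round') else s['q'])
R=s['tcp_rot'];p=np.array(s['ee_pos'])
hg=np.array([.6406,.2555,p[2]])
v=p-hg;print('radius',np.hypot(*v[:2]))
# chord step for 0.08 rad cw in tool frame, before twist
c,s_=np.cos(-.08),np.sin(-.08);v2=np.r_[c*v[0]-s_*v[1],s_*v[0]+c*v[1],0];print('chord units',(R.T@(v2-v*[1,1,0]))/.02)
E
```

```text
time: 3.48
ee_pos: [0.6615, 0.045, 0.2127]
tcp_rot: [[-0.914, 0.406, -0.0], [0.406, 0.914, 0.0], [0.0, 0.0, -1.0]]
ft_force: [-0.8, 0.3, -0.5]
finger_gap: 0.0637
grasp_force: 0.0
time: 4.32
ee_pos: [0.663, 0.0413, 0.2141]
tcp_rot: [[-0.913, 0.408, 0.003], [0.408, 0.913, -0.004], [-0.004, -0.002, -1.0]]
ft_force: [-0.5, -7.7, 3.3]
finger_gap: 0.0164
grasp_force: 58.5
[-0.054  0.322  1.436 -0.004  1.38  -1.205]
radius 0.2153332698405718
chord units [ 0.76213361 -0.40080658 -0.0023512 ]
```

```bash

python3 -m crank '{"jaw":[1,1,1,1,1,1,1,1,1,1],"slide":[[0.19,-0.1,0],[0.38,-0.2,0],[0.57,-0.3,0],[0.57,-0.3,0],[0.57,-0.3,0],[0.57,-0.3,0],[0.57,-0.3,0],[0.57,-0.3,0],[0.57,-0.3,0],[0.57,-0.3,0]],"twist":[[0,0,0.25],[0,0,0.5],[0,0,0.75],[0,0,0.75],[0,0,0.75],[0,0,0.75],[0,0,0.75],[0,0,0.75],[0,0,0.75],[0,0,0.75]]}'
```

```text
time: 5.15
ee_pos: [0.5489, 0.0616, 0.214]
tcp_rot: [[-0.571, 0.821, 0.001], [0.821, 0.571, -0.004], [-0.004, -0.001, -1.0]]
ft_force: [-2.2, -6.9, 5.7]
finger_gap: 0.0165
grasp_force: 58.9
```

```bash

python3 -m crank '{"jaw":[1,1,1,1,1,1,1,1,1,1],"slide":[[0.76,-0.4,0],[0.76,-0.4,0],[0.76,-0.4,0],[0.76,-0.4,0],[0.76,-0.4,0],[0.76,-0.4,0],[0.76,-0.4,0],[0.76,-0.4,0],[0.76,-0.4,0],[0.76,-0.4,0]],"twist":[[0,0,1],[0,0,1],[0,0,1],[0,0,1],[0,0,1],[0,0,1],[0,0,1],[0,0,1],[0,0,1],[0,0,1]]}'
python3 -m crank '{"jaw":[1,1,1,1,1,1,1,1,1,1],"slide":[[0.76,-0.4,0],[0.76,-0.4,0],[0.76,-0.4,0],[0.76,-0.4,0],[0.76,-0.4,0],[0.76,-0.4,0],[0.76,-0.4,0],[0.76,-0.4,0],[0.57,-0.3,0],[0.38,-0.2,0]],"twist":[[0,0,1],[0,0,1],[0,0,1],[0,0,1],[0,0,1],[0,0,1],[0,0,1],[0,0,1],[0,0,0.75],[0,0,0.5]]}'
python3 -m crank '{"jaw":[1,0.6,0.5,0.5,0.4,0.4,0.4,0.4,0.4,0.4],"slide":[[0,0,0],[0,0,0],[0,0,0],[0,0,0],[0,0,0],[0,0,0],[0,0,-1],[0,0,-1],[0,0,-1],[0,0,-0.5]],"twist":[[0,0,0],[0,0,0],[0,0,0],[0,0,0],[0,0,0],[0,0,0],[0,0,0],[0,0,0],[0,0,0],[0,0,0]]}'
python3 - <<'E'
from h import *
s=r.state();print(s['q'],s['ee_pos'],s['tcp_rot'].round(3))
p,d=r.camera('top');np.savez('top1.npz',p=p,d=d);i=r.camera_info('top')
W=world(i,d);z=W[...,2];pp=p.astype(int)
b=np.zeros(z.shape,bool);b[130:225,278:375]=1;blobs(W,b&(z>.012)&(z<.1))
cv2.imwrite('pics/t1.png',cv2.resize(p[110:230,70:270],None,fx=3,fy=3)[...,::-1])
E
```

```text
time: 5.98
ee_pos: [0.4378, 0.1888, 0.214]
tcp_rot: [[0.191, 0.982, 0.005], [0.982, -0.191, 0.001], [0.002, 0.004, -1.0]]
ft_force: [8.3, 1.3, -1.2]
finger_gap: 0.016
grasp_force: 58.8
time: 6.82
ee_pos: [0.4464, 0.3431, 0.214]
tcp_rot: [[0.803, 0.596, 0.009], [0.596, -0.803, -0.0], [0.007, 0.005, -1.0]]
ft_force: [10.8, -5.7, 0.3]
finger_gap: 0.016
grasp_force: 59.5
time: 7.65
ee_pos: [0.4429, 0.3436, 0.2852]
tcp_rot: [[0.8, 0.6, 0.003], [0.6, -0.8, 0.002], [0.003, 0.0, -1.0]]
ft_force: [0.3, 0.1, 0.4]
finger_gap: 0.0511
grasp_force: 0.0
[5.19121413e-01 3.26187261e-02 1.63184142e+00 9.44663184e-05
 1.47362044e+00 1.44697032e+00] [0.44286669 0.34361468 0.28518809] [[ 0.8    0.6    0.003]
 [ 0.6   -0.8    0.002]
 [ 0.003  0.    -1.   ]]
[299.7 150.8] area 112 mid [ 0.6329 -0.2141] mean [ 0.6322 -0.2143  0.0246] zmax 0.0311 ext [0.04  0.038]
[327.7 152.3] area 111 mid [ 0.6273 -0.3098] mean [ 0.6275 -0.31    0.0246] zmax 0.0309 ext [0.037 0.038]
[298.9 171.9] area 71 mid [ 0.5604 -0.2125] mean [ 0.5601 -0.2117  0.0217] zmax 0.0314 ext [0.034 0.035]
[353.  175.5] area 120 mid [ 0.5483 -0.3963] mean [ 0.5481 -0.3955  0.0241] zmax 0.0335 ext [0.038 0.04 ]
[300.3 197.8] area 49 mid [ 0.4706 -0.2144] mean [ 0.4704 -0.213   0.0457] zmax 0.0567 ext [0.021 0.02 ]
[326.2 199.4] area 84 mid [ 0.4656 -0.3015] mean [ 0.4659 -0.3013  0.035 ] zmax 0.0401 ext [0.03  0.032]
[352.2 199.6] area 119 mid [ 0.4663 -0.3922] mean [ 0.466  -0.3915  0.0242] zmax 0.0296 ext [0.038 0.04 ]
```

View pics/t1.png

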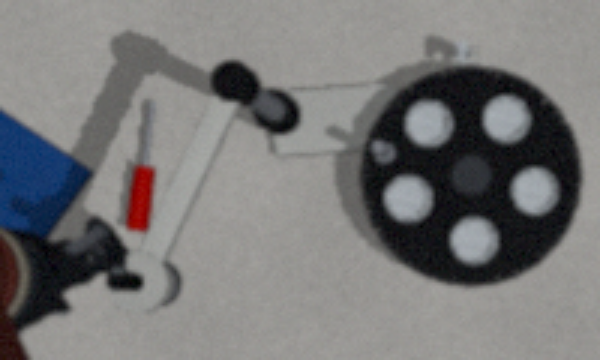

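The camera arm is now at about 2 rad, clear of the stage, and the pointer is at crop (463,48). Now I'll square the tool (x → world +y, y → world +x) and go over the first mount.

```bash

python3 -m crank '{"jaw":[0.3,0.3,0.3,0.3,0.3,0.3,0.3,0.3,0.3,0.3],"slide":[[0,0,0],[0,0,0],[0,0,0],[0,0,0],[0,0,0],[0,0,0],[0,0,0],[0,0,0],[0,0,0],[0,0,0]],"twist":[[0,0,-1],[0,0,-1],[0,0,-1],[0,0,-1],[0,0,-1],[0,0,-1],[0,0,-1],[0,0,-1],[0,0,-1],[0,0,-1]]}'
python3 -m crank '{"jaw":[0.3,0.3,0.3,0.3,0.3,0.3,0.3,0.3,0.3,0.3],"slide":[[0,0,0],[0,0,0],[-1,0.34,0],[-1,0.34,0],[-1,0.34,0],[-1,0.34,0],[-1,0.34,0],[-1,0.34,0],[-1,0.34,0],[-1,0.34,0]],"twist":[[0,0,-1],[0,0,-0.6],[0,0,0],[0,0,0],[0,0,0],[0,0,0],[0,0,0],[0,0,0],[0,0,0],[0,0,0]]}'
python3 -m crank '{"jaw":[0.3,0.3,0.3,0.3,0.3,0.3,0.3,0.3,0.3,0.3],"slide":[[-1,0.34,0],[-1,0.34,0],[-1,0.34,0],[-1,0.34,0],[-1,0.34,0],[-1,0.34,0],[-1,0.34,0],[-1,0.34,0],[-1,0.34,0],[-1,0.34,0]],"twist":[[0,0,0],[0,0,0],[0,0,0],[0,0,0],[0,0,0],[0,0,0],[0,0,0],[0,0,0],[0,0,0],[0,0,0]]}'
python3 -m crank '{"jaw":[0.3,0.3,0.3,0.3,0.3,0.3,0.3,0.3,0.3,0.3],"slide":[[-1,0.34,0.5],[-1,0.34,1],[-1,0.34,1],[-1,0.34,1],[-1,0.34,1],[-1,0.34,1],[-1,0.34,1],[-1,0.34,1],[-1,0.34,1],[0,0,0]],"twist":[[0,0,0],[0,0,0],[0,0,0],[0,0,0],[0,0,0],[0,0,0],[0,0,0],[0,0,0],[0,0,0],[0,0,0]]}'
cat > lookw.py <<'E'
import sys
from h import *
s=r.state();p,d=r.camera('wrist');i=r.camera_info('wrist');n=sys.argv[1]
np.savez(n+'.npz',p=p,d=d,T=i['world_from_camera']);cv2.imwrite(f'pics/{n}.png',p[...,::-1])
W=world(i,d);x,y,z=W[...,0],W[...,1],W[...,2]
print('tcp',s['ee_pos'],'q6',s['q'][5])
blobs(W,(z>.012)&(z<.06)&(x>.42)&(x<.7)&(y<-.15)&(y>-.46),60)
E
python3 lookw.py w2
```

```text
time: 8.53
ee_pos: [0.4417, 0.3429, 0.281]
tcp_rot: [[0.124, 0.992, -0.001], [0.992, -0.124, -0.001], [-0.001, -0.001, -1.0]]
ft_force: [-0.6, -0.1, 0.6]
finger_gap: 0.0596
grasp_force: 0.0
time: 9.37
ee_pos: [0.4963, 0.1821, 0.2811]
tcp_rot: [[-0.0, 1.0, -0.001], [1.0, 0.0, -0.0], [-0.0, -0.001, -1.0]]
ft_force: [0.1, -0.1, -0.4]
finger_gap: 0.0598
grasp_force: 0.0
time: 10.2
ee_pos: [0.5644, -0.0178, 0.2811]
tcp_rot: [[0.0, 1.0, -0.001], [1.0, -0.0, 0.0], [0.0, -0.001, -1.0]]
ft_force: [0.1, 0.3, -0.4]
finger_gap: 0.06
grasp_force: 0.0
time: 11.03
ee_pos: [0.6228, -0.199, 0.1057]
tcp_rot: [[0.003, 1.0, -0.008], [1.0, -0.003, 0.002], [0.002, -0.008, -1.0]]
ft_force: [-0.7, 0.3, -1.0]
finger_gap: 0.0596
grasp_force: 0.0
tcp [ 0.62284118 -0.19895263  0.10565301] q6 -0.42597870763640644
[184.7 209.7] area 975 mid [ 0.5611 -0.2084] mean [ 0.563  -0.2062  0.0255] zmax 0.0347 ext [0.035 0.035]
[263.3 214.2] area 1690 mid [ 0.6324 -0.2115] mean [ 0.6322 -0.2095  0.0278] zmax 0.0316 ext [0.039 0.04 ]
[ 78.3 219. ] area 1336 mid [ 0.4711 -0.211 ] mean [ 0.4751 -0.2089  0.042 ] zmax 0.0559 ext [0.024 0.023]
[257.7 302.9] area 1379 mid [ 0.6281 -0.3071] mean [ 0.6279 -0.3031  0.0264] zmax 0.0306 ext [0.04  0.039]
[101.4 377.2] area 131 mid [ 0.4425 -0.4209] mean [ 0.4447 -0.4176  0.0216] zmax 0.0294 ext [0.01  0.019]
```

View pics/w2.png

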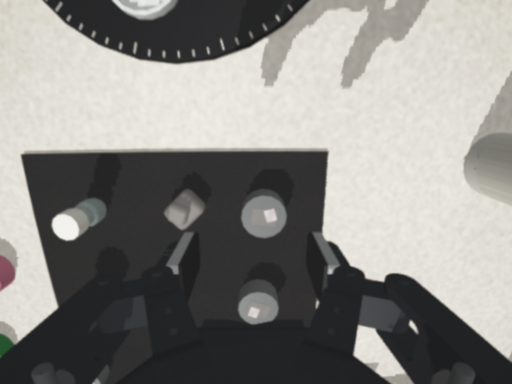

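M0 is at (263,214), face up, with the rock piece visible. I'll move above it and descend in two steps.

```bash

python3 -m crank '{"jaw":[0.3,0.3,0.3,0.3,0.3,0.3,0.3,0.3,0.3,0.3],"slide":[[-0.35,0.25,0],[-0.35,0.25,0],[0,0,0.5],[0,0,0.8],[0,0,0.8],[0,0,0.4],[0,0,0],[0,0,0],[0,0,0],[0,0,0]],"twist":[[0,0,0],[0,0,0],[0,0,0],[0,0,0],[0,0,0],[0,0,0],[0,0,0],[0,0,0],[0,0,0],[0,0,0]]}'
```

```text
time: 11.92
ee_pos: [0.6368, -0.2112, 0.0639]
tcp_rot: [[-0.0, 1.0, 0.002], [1.0, 0.0, -0.001], [-0.001, 0.002, -1.0]]
ft_force: [-0.2, 0.3, 0.7]
finger_gap: 0.0601
grasp_force: 0.0
```

```bash

python3 -m crank '{"jaw":[0.3,0.3,0.3,0.3,0.3,0.3,1,1,1,1],"slide":[[-0.1,-0.2,0.4],[0,0,0.8],[0,0,0.8],[0,0,0.6],[0,0,0.1],[0,0,0],[0,0,0],[0,0,0],[0,0,0],[0,0,0]],"twist":[[0,0,0],[0,0,0],[0,0,0],[0,0,0],[0,0,0],[0,0,0],[0,0,0],[0,0,0],[0,0,0],[0,0,0]]}'
python3 -m crank '{"jaw":[1,1,1,1,1,1,1,1,1,1],"slide":[[0,0,0],[0,0,0],[0,0,0],[0,0,-0.5],[0,0,-1],[0,0,-1],[0,0,-1],[0,0,-1],[0,0,-1],[0,0,0]],"twist":[[0,0,0],[0,0,0],[0,0,0],[0,0,0],[0,0,0],[0,0,0],[0,0,0],[0,0,0],[0,0,0],[0,0,0]]}'
python3 lookw.py w3
```

```text
time: 12.75
ee_pos: [0.6329, -0.2134, 0.0098]
tcp_rot: [[-0.0, 1.0, 0.002], [1.0, 0.0, -0.001], [-0.001, 0.002, -1.0]]
ft_force: [0.6, -0.5, 3.3]
finger_gap: 0.0375
grasp_force: 60.6
time: 13.58
ee_pos: [0.6344, -0.214, 0.1239]
tcp_rot: [[-0.0, 1.0, 0.007], [1.0, 0.0, -0.003], [-0.003, 0.007, -1.0]]
ft_force: [1.3, -1.2, 1.1]
finger_gap: 0.0377
grasp_force: 60.3
tcp [ 0.63437342 -0.21402479  0.12394088] q6 -0.4431770780937855
[173.7 188.4] area 884 mid [ 0.5593 -0.2098] mean [ 0.561  -0.208   0.0218] zmax 0.0305 ext [0.035 0.036]
[ 71.8 196.7] area 1158 mid [ 0.4697 -0.2122] mean [ 0.4735 -0.2106  0.0391] zmax 0.0523 ext [0.025 0.023]
[ 88.2 275.7] area 1060 mid [ 0.4649 -0.3   ] mean [ 0.4677 -0.2971  0.031 ] zmax 0.0367 ext [0.034 0.034]
[242.3 291.9] area 363 mid [ 0.626 -0.317] mean [ 0.6236 -0.3191  0.0242] zmax 0.0264 ext [0.038 0.024]
```

View pics/w3.png

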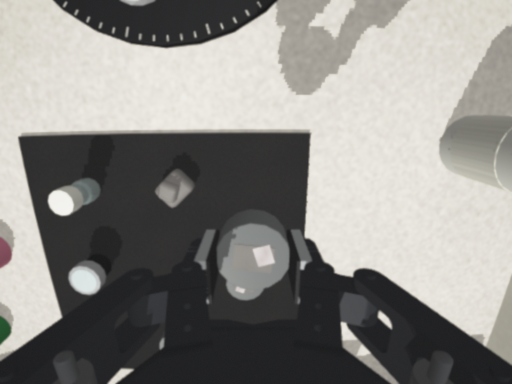

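M0 is held squarely, with its face at (254,258). I'll move toward cup A (az −32°), stop short and measure both the cup and the held mount from the wrist view.

```bash

python3 -m crank '{"jaw":[1,1,1,1,1,1,1,1,1,1],"slide":[[0.5,0,0],[1,0,0],[1,0,0],[1,0,0],[1,0,0],[1,0,0],[0.7,0,0],[0.3,-0.05,0],[0,0,0],[0,0,0]],"twist":[[0,0,0],[0,0,0],[0,0,0],[0,0,0],[0,0,0],[0,0,0],[0,0,0],[0,0,0],[0,0,0],[0,0,0]]}'
cat > held.py <<'E'
import sys
from h import *
n=sys.argv[1];near=np.array([float(v) for v in sys.argv[2:4]])
s=r.state();p,d=r.camera('wrist');i=r.camera_info('wrist');np.savez(n+'.npz',p=p,d=d,T=i['world_from_camera']);cv2.imwrite(f'pics/{n}.png',p[...,::-1])
tcp=np.array(s['ee_pos']);R=s['tcp_rot'];W=world(i,d);x,y,z=W[...,0],W[...,1],W[...,2]
print('tcp',tcp)
# held mount: top face points
m=(np.hypot(x-tcp[0],y-tcp[1])<.0205)&(abs(z-tcp[2]-.012)<.014)
zt=np.percentile(z[m],95);m&=abs(z-zt)<.0025
k,l,st,c=cv2.connectedComponentsWithStats(m.astype(np.uint8));j=1+st[1:,4].argmax();P=W[l==j];
q=((P.min(0)+P.max(0))/2);print('held top z-tcp',zt-tcp[2],'mid-tcp',(q-tcp)[:2].round(4),'ext',np.ptp(P[:,:2],axis=0).round(4))
# bright cup near expected
g=p.min(2).astype(int);m=(np.hypot(x-near[0],y-near[1])<.036)&(g>105)&(z>.035)&(z<.06)
k,l,st,c=cv2.connectedComponentsWithStats(m.astype(np.uint8));j=1+st[1:,4].argmax()
cn=cv2.findContours((l==j).astype(np.uint8),0,1)[0];cn=max(cn,key=len).reshape(-1,2)
Q=onplane(i,cn,.052)[:,:2]
a,rad=cv2.minEnclosingCircle((Q*1000).astype(np.float32));print('cup circle',np.array(a)/1000,'rad mm',rad,'mid',(Q.min(0)+Q.max(0))/2,'ext',np.ptp(Q,axis=0).round(4))
E
python3 held.py w4 0.633 -0.005
```

```text
time: 14.47
ee_pos: [0.6304, -0.0829, 0.1177]
tcp_rot: [[-0.001, 1.0, -0.001], [1.0, 0.001, -0.0], [-0.0, -0.001, -1.0]]
ft_force: [-0.4, -0.0, 0.4]
finger_gap: 0.0374
grasp_force: 60.3
tcp [ 0.63043486 -0.08291552  0.11767544]
held top z-tcp 0.0182626133560478 mid-tcp [ 0.0003 -0.0006] ext [0.0382 0.0395]
cup circle [ 0.63233038 -0.00611738] rad mm 25.896305084228516 mid [ 0.63212856 -0.00624334] ext [0.051  0.0513]
```

View pics/w4.png

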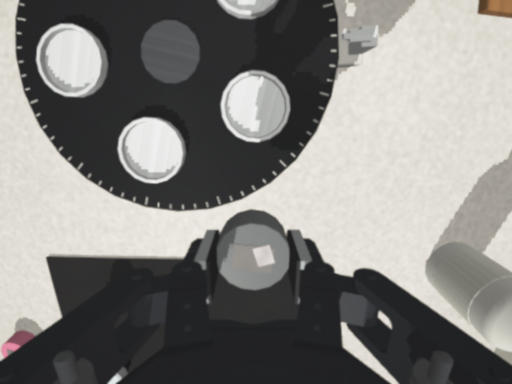

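```bash

python3 -m crank '{"jaw":[1,1,1,1,1,1,1,1,1,1],"slide":[[0.5,0.1,0],[1,0,0],[1,0,0],[1,0,0],[0.38,0,0],[0,0,0.5],[0,0,0.8],[0,0,0.8],[0,0,0.5],[0,0,0]],"twist":[[0,0,0],[0,0,0],[0,0,0],[0,0,0],[0,0,0],[0,0,0],[0,0,0],[0,0,0],[0,0,0],[0,0,0]]}'
python3 -m crank '{"jaw":[1,1,1,1,1,1,1,1,1,1],"slide":[[0,0,0],[0,0,0],[0,0,0],[0,0,0],[0,0,0],[0,0,0],[0,0,0],[0,0,0],[0,0,0],[0,0,0]],"twist":[[0,0,0],[0,0,0],[0,0,0],[0,0,0],[0,0,0],[0,0,0],[0,0,0],[0,0,0],[0,0,0],[0,0,0]]}'
```

```text
time: 15.35
ee_pos: [0.6305, -0.0061, 0.0626]
tcp_rot: [[0.001, 1.0, -0.006], [1.0, -0.001, 0.0], [0.0, -0.006, -1.0]]
ft_force: [-1.0, -0.1, -0.5]
finger_gap: 0.0376
grasp_force: 60.3
time: 16.18
ee_pos: [0.6328, -0.0052, 0.0663]
tcp_rot: [[-0.0, 1.0, -0.0], [1.0, 0.0, 0.0], [0.0, -0.0, -1.0]]
ft_force: [0.3, 0.5, -0.5]
finger_gap: 0.0374
grasp_force: 60.3
```

```bash

python3 -m crank '{"jaw":[1,1,1,1,1,1,1,1,1,1],"slide":[[0,0,0.15],[0,0,0.15],[0,0,0.15],[0,0,0.15],[0,0,0],[0,0,0],[0,0,0],[0,0,0],[0,0,0],[0,0,0]],"twist":[[0,0,0],[0,0,0],[0,0,0],[0,0,0],[0,0,0],[0,0,0],[0,0,0],[0,0,0],[0,0,0],[0,0,0]]}'
```

```text
time: 17.02
ee_pos: [0.6329, -0.0053, 0.0545]
tcp_rot: [[-0.0, 1.0, 0.0], [1.0, 0.0, -0.0], [-0.0, 0.0, -1.0]]
ft_force: [-0.5, 0.4, -0.0]
finger_gap: 0.0374
grasp_force: 60.3
```

```bash

python3 -m crank '{"jaw":[0.6,0.4,0.3,0.3,0.3,0.3,0.3,0.3,0.3,0.3],"slide":[[0,0,0],[0,0,0],[0,0,0],[0,0,-0.5],[0,0,-1],[0,0,-1],[0,0,-1],[0,0,0],[0,0,0],[0,0,0]],"twist":[[0,0,0],[0,0,0],[0,0,0],[0,0,0],[0,0,0],[0,0,0],[0,0,0],[0,0,0],[0,0,0],[0,0,0]]}'
python3 -m crank '{"jaw":[0.3,0.3,0.3,0.3,0.3,0.3,0.3,0.3,0.3,0.3],"slide":[[-0.5,0,0],[-1,0,0],[-1,0,0],[-1,0,0],[-1,0,0],[-1,0,0],[-1,0,0],[-1,0,0],[-0.5,-0.25,0],[0,0,0]],"twist":[[0,0,0],[0,0,0],[0,0,0],[0,0,0],[0,0,0],[0,0,0],[0,0,0],[0,0,0],[0,0,0],[0,0,0]]}'
python3 - <<'E'
from h import *
s=r.state();print(s['ee_pos'])
p,d=r.camera('wrist');i=r.camera_info('wrist');W=world(i,d);x,y,z=W[...,0],W[...,1],W[...,2];cv2.imwrite('pics/w5.png',p[...,::-1])
print('mat');blobs(W,(z>.012)&(z<.06)&(x>.42)&(x<.7)&(y<-.17)&(y>-.46),60)
print('placed');blobs(W,(z>.058)&(z<.08)&(np.hypot(x-.633,y+.005)<.04),30)
m=(z>.062)&(z<.08)&(np.hypot(x-.633,y+.005)<.015);P=W[m];
if len(P): print(np.linalg.lstsq(np.c_[P[:,:2]-P[:,:2].mean(0),np.ones(len(P))],P[:,2],rcond=None)[0])
E
```

```text
time: 17.85
ee_pos: [0.6325, -0.0052, 0.1241]
tcp_rot: [[-0.0, 1.0, -0.0], [1.0, 0.0, 0.0], [0.0, -0.0, -1.0]]
ft_force: [0.2, 0.2, -0.1]
finger_gap: 0.0598
grasp_force: 0.0
time: 18.68
ee_pos: [0.6261, -0.1677, 0.1228]
tcp_rot: [[0.003, 1.0, -0.003], [1.0, -0.003, 0.0], [0.0, -0.003, -1.0]]
ft_force: [-0.9, 0.4, 0.7]
finger_gap: 0.0597
grasp_force: 0.0
[ 0.62611547 -0.1676783   0.12284166]
mat
[186.9 229.1] area 503 mid [ 0.5607 -0.2024] mean [ 0.5624 -0.2016  0.0222] zmax 0.0318 ext [0.035 0.023]
[ 91.  243.1] area 1078 mid [ 0.4712 -0.2116] mean [ 0.4748 -0.2085  0.0401] zmax 0.0545 ext [0.024 0.024]
[254.  311.5] area 757 mid [ 0.6279 -0.2991] mean [ 0.6278 -0.2974  0.0238] zmax 0.0287 ext [0.04  0.022]
[104.5 378. ] area 204 mid [ 0.4365 -0.4127] mean [ 0.4394 -0.4086  0.0201] zmax 0.0273 ext [0.02  0.023]
placed
[262.3   3.4] area 275 mid [ 0.6335 -0.0211] mean [ 0.6331 -0.0224  0.065 ] zmax 0.0713 ext [0.026 0.006]
```

View pics/w5.png

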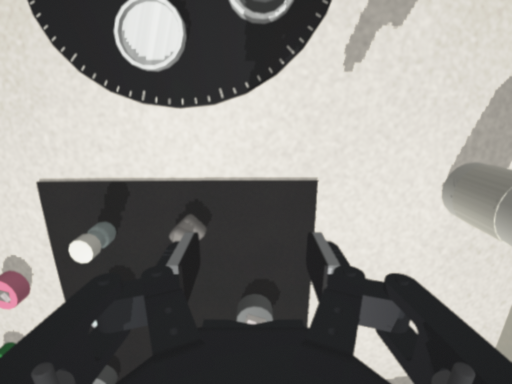

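The placed mount sits concentric in its cup at (262,5), and M1 is still in place at (254,312). Next I'll go to M1.

```bash

python3 -m crank '{"jaw":[0.3,0.3,0.3,0.3,0.3,0.3,0.3,0.3,0.3,0.3],"slide":[[-0.6,0,0],[-1,0,0],[-1,0,0],[-1,0,0],[-1,0,0],[-1,0,0],[-1,0,0.5],[-0.6,0,1],[0,0,1],[0,0,0.3]],"twist":[[0,0,0],[0,0,0],[0,0,0],[0,0,0],[0,0,0],[0,0,0],[0,0,0],[0,0,0],[0,0,0],[0,0,0]]}'
python3 - <<'E'
from h import *
p,d=r.camera('top');i=r.camera_info('top');W=world(i,d);x,y,z=W[...,0],W[...,1],W[...,2]
blobs(W,(z>.012)&(z<.04)&(x>.42)&(x<.7)&(y<-.17)&(y>-.46),40)
print('placed');blobs(W,(z>.058)&(z<.08)&(np.hypot(x-.633,y+.005)<.04),30)
E
python3 -m crank '{"jaw":[0.3,0.3,0.3,0.3,0.3,0.3,0.3,0.3,0.3,0.3],"slide":[[0,0,0],[0,0,0],[0,0,0],[0,0,0],[0,0,0],[0,0,0],[0,0,0],[0,0,0],[0,0,0],[0,0,0]],"twist":[[0,0,0],[0,0,0],[0,0,0],[0,0,0],[0,0,0],[0,0,0],[0,0,0],[0,0,0],[0,0,0],[0,0,0]]}'
```

```text
time: 19.57
ee_pos: [0.6259, -0.3085, 0.0644]
tcp_rot: [[0.0, 1.0, -0.004], [1.0, -0.0, 0.003], [0.003, -0.004, -1.0]]
ft_force: [-0.7, 0.7, -1.1]
finger_gap: 0.0598
grasp_force: 0.0
[297.9 171.3] area 52 mid [ 0.562  -0.2084] mean [ 0.5621 -0.208   0.023 ] zmax 0.0345 ext [0.031 0.027]
[361.  209.9] area 88 mid [ 0.4325 -0.4224] mean [ 0.431  -0.4208  0.0245] zmax 0.0315 ext [0.024 0.041]
placed
[238.6 147.9] area 118 mid [ 0.6338 -0.0049] mean [ 0.6337 -0.0072  0.0678] zmax 0.0734 ext [0.039 0.04 ]
time: 20.45
ee_pos: [0.6278, -0.3093, 0.0683]
tcp_rot: [[0.0, 1.0, -0.0], [1.0, -0.0, 0.0], [0.0, -0.0, -1.0]]
ft_force: [0.3, 0.4, 0.0]
finger_gap: 0.0599
grasp_force: 0.0
```

```bash

python3 -m crank '{"jaw":[0.3,0.3,0.3,0.3,0.3,0.3,1,1,1,1],"slide":[[0,0,0.4],[0,0,0.8],[0,0,0.8],[0,0,0.6],[0,0,0.3],[0,0,0],[0,0,0],[0,0,0],[0,0,0],[0,0,0]],"twist":[[0,0,0],[0,0,0],[0,0,0],[0,0,0],[0,0,0],[0,0,0],[0,0,0],[0,0,0],[0,0,0],[0,0,0]]}'
python3 -m crank '{"jaw":[1,1,1,1,1,1,1,1,1,1],"slide":[[0,0,0],[0,0,0],[0,0,-0.5],[0,0,-1],[0,0,-1],[0,0,-1],[0,0,-1],[0,0,-1],[0.5,-0.2,0],[1,-0.38,0]],"twist":[[0,0,0],[0,0,0],[0,0,0],[0,0,0],[0,0,0],[0,0,0],[0,0,0],[0,0,0],[0,0,0],[0,0,0]]}'
python3 -m crank '{"jaw":[1,1,1,1,1,1,1,1,1,1],"slide":[[1,-0.4,0],[1,-0.4,0],[1,-0.4,0],[1,-0.4,0],[1,-0.4,0],[1,-0.4,0],[1,-0.4,0],[0.8,-0.3,0],[0.5,-0.1,0],[0,0,0]],"twist":[[0,0,0],[0,0,0],[0,0,0],[0,0,0],[0,0,0],[0,0,0],[0,0,0],[0,0,0],[0,0,0],[0,0,0]]}'
python3 held.py w6 0.5523 -0.0369
```

```text
time: 21.28
ee_pos: [0.6285, -0.3098, 0.0114]
tcp_rot: [[0.0, 1.0, 0.002], [1.0, -0.0, -0.001], [-0.001, 0.002, -1.0]]
ft_force: [0.2, -0.3, -0.5]
finger_gap: 0.0376
grasp_force: 60.1
time: 22.12
ee_pos: [0.6175, -0.2813, 0.1229]
tcp_rot: [[0.002, 1.0, 0.005], [1.0, -0.002, -0.003], [-0.003, 0.005, -1.0]]
ft_force: [0.6, 0.7, -1.5]
finger_gap: 0.0374
grasp_force: 60.2
time: 22.95
ee_pos: [0.5512, -0.111, 0.1198]
tcp_rot: [[-0.002, 1.0, -0.001], [1.0, 0.002, 0.001], [0.001, -0.001, -1.0]]
ft_force: [-0.9, -0.0, 0.2]
finger_gap: 0.0375
grasp_force: 60.2
tcp [ 0.55123147 -0.11098425  0.11978967]
held top z-tcp 0.01730077140853087 mid-tcp [ 0.0008 -0.0014] ext [0.0381 0.0382]
cup circle [ 0.5519444  -0.03931748] rad mm 25.908203125 mid [ 0.5521276  -0.03934626] ext [0.0511 0.0509]
```

```bash

python3 -m crank '{"jaw":[1,1,1,1,1,1,1,1,1,1],"slide":[[0.5,0,0],[1,0,0],[1,0,0],[0.9,0,0],[0.38,0,0],[0,0,0.5],[0,0,0.8],[0,0,0.8],[0,0,0.6],[0,0,0]],"twist":[[0,0,0],[0,0,0],[0,0,0],[0,0,0],[0,0,0],[0,0,0],[0,0,0],[0,0,0],[0,0,0],[0,0,0]]}'
python3 -m crank '{"jaw":[1,1,1,1,1,1,1,1,1,1],"slide":[[0,0,0],[0,0,0],[0,0,0],[0,0,0],[0,0,0],[0,0,0],[0,0,0],[0,0,0],[0,0,0],[0,0,0]],"twist":[[0,0,0],[0,0,0],[0,0,0],[0,0,0],[0,0,0],[0,0,0],[0,0,0],[0,0,0],[0,0,0],[0,0,0]]}'
```

```text
time: 23.83
ee_pos: [0.5498, -0.0381, 0.0627]
tcp_rot: [[0.001, 1.0, -0.006], [1.0, -0.001, 0.001], [0.001, -0.006, -1.0]]
ft_force: [-1.0, 0.2, -0.4]
finger_gap: 0.0375
grasp_force: 60.2
time: 24.67
ee_pos: [0.5522, -0.0377, 0.0663]
tcp_rot: [[-0.0, 1.0, -0.0], [1.0, 0.0, -0.0], [-0.0, -0.0, -1.0]]
ft_force: [1.2, -0.1, -0.7]
finger_gap: 0.0374
grasp_force: 60.2
```

```bash

python3 -m crank '{"jaw":[1,1,1,1,1,1,1,1,1,1],"slide":[[0,0,0.15],[0,0,0.15],[0,0,0.15],[0,0,0.12],[0,0,0],[0,0,0],[0,0,0],[0,0,0],[0,0,0],[0,0,0]],"twist":[[0,0,0],[0,0,0],[0,0,0],[0,0,0],[0,0,0],[0,0,0],[0,0,0],[0,0,0],[0,0,0],[0,0,0]]}'
python3 -m crank '{"jaw":[0.6,0.4,0.3,0.3,0.3,0.3,0.3,0.3,0.3,0.3],"slide":[[0,0,0],[0,0,0],[0,0,0],[0,0,-0.5],[0,0,-1],[0,0,-1],[0,0,-1],[0,0,-1],[-0.5,0,0],[-1,0,0]],"twist":[[0,0,0],[0,0,0],[0,0,0],[0,0,0],[0,0,0],[0,0,0],[0,0,0],[0,0,0],[0,0,0],[0,0,0]]}'
python3 -m crank '{"jaw":[0.3,0.3,0.3,0.3,0.3,0.3,0.3,0.3,0.3,0.3],"slide":[[-1,0,0],[-1,0,0],[-1,0,0],[-1,0,0],[-1,0,0],[-1,0,0],[-1,0,0],[-1,0,0],[-1,0,0],[-0.5,0,0]],"twist":[[0,0,0],[0,0,0],[0,0,0],[0,0,0],[0,0,0],[0,0,0],[0,0,0],[0,0,0],[0,0,0],[0,0,0]]}'
python3 - <<'E'
from h import *
i=r.camera_info('wrist');s=r.state();print(s['ee_pos'])
p,d=r.camera('wrist');W=world(i,d);x,y,z=W[...,0],W[...,1],W[...,2];cv2.imwrite('pics/w7.png',p[...,::-1])
blobs(W,(z>.012)&(z<.06)&(x>.38)&(x<.7)&(y<-.17)&(y>-.5),60)
p,d=r.camera('top');i=r.camera_info('top');W=world(i,d);x,y,z=W[...,0],W[...,1],W[...,2]
print('top');blobs(W,(z>.012)&(z<.06)&(x>.38)&(x<.7)&(y<-.17)&(y>-.5),40)
print('placed');blobs(W,(z>.058)&(z<.08)&(np.hypot(x-.5705,y-.035)<.1),30)
E
```

```text
time: 25.5
ee_pos: [0.5523, -0.0377, 0.055]
tcp_rot: [[0.0, 1.0, 0.0], [1.0, -0.0, -0.0], [-0.0, 0.0, -1.0]]
ft_force: [0.1, 0.4, -0.2]
finger_gap: 0.0374
grasp_force: 60.4
time: 26.33
ee_pos: [0.5536, -0.067, 0.1473]
tcp_rot: [[-0.002, 1.0, 0.004], [1.0, 0.002, -0.0], [-0.0, 0.004, -1.0]]
ft_force: [0.5, -0.3, -0.6]
finger_gap: 0.0599
grasp_force: 0.0
time: 27.17
ee_pos: [0.5517, -0.2602, 0.1448]
tcp_rot: [[0.001, 1.0, -0.0], [1.0, -0.001, -0.001], [-0.001, -0.0, -1.0]]
ft_force: [0.2, -0.2, -0.7]
finger_gap: 0.0598
grasp_force: 0.0
[ 0.55170954 -0.26024702  0.14476756]
[260.5 137.2] area 869 mid [ 0.5596 -0.2107] mean [ 0.5594 -0.2097  0.0242] zmax 0.0322 ext [0.036 0.036]
[163.9 142.5] area 818 mid [ 0.4708 -0.213 ] mean [ 0.4733 -0.2122  0.0448] zmax 0.0542 ext [0.023 0.022]
[168.7 227.2] area 946 mid [ 0.4652 -0.3004] mean [ 0.467  -0.298   0.0348] zmax 0.039 ext [0.034 0.033]
[249.  298.8] area 1002 mid [ 0.5478 -0.3953] mean [ 0.5477 -0.3914  0.0249] zmax 0.0289 ext [0.04 0.04]
[143.8 329. ] area 64 mid [ 0.4184 -0.4358] mean [ 0.42   -0.4359  0.0263] zmax 0.0276 ext [0.014 0.014]
top
[380.8 173.4] area 40 mid [ 0.5572 -0.4919] mean [ 0.5562 -0.492   0.0178] zmax 0.0228 ext [0.062 0.015]
[298.2 171.5] area 58 mid [ 0.5604 -0.2089] mean [ 0.5614 -0.209   0.0228] zmax 0.0305 ext [0.034 0.027]
[326.4 199.1] area 78 mid [ 0.4657 -0.3016] mean [ 0.4668 -0.3019  0.0348] zmax 0.0396 ext [0.03  0.033]
[362.  211.5] area 97 mid [ 0.4274 -0.4242] mean [ 0.4258 -0.424   0.0248] zmax 0.0297 ext [0.034 0.036]
placed
[238.7 147.9] area 117 mid [ 0.6339 -0.0068] mean [ 0.6337 -0.0074  0.0679] zmax 0.072 ext [0.04  0.036]
[248.4 172.3] area 115 mid [ 0.5524 -0.0402] mean [ 0.5531 -0.04    0.068 ] zmax 0.0759 ext [0.037 0.036]
```

View pics/w7.png

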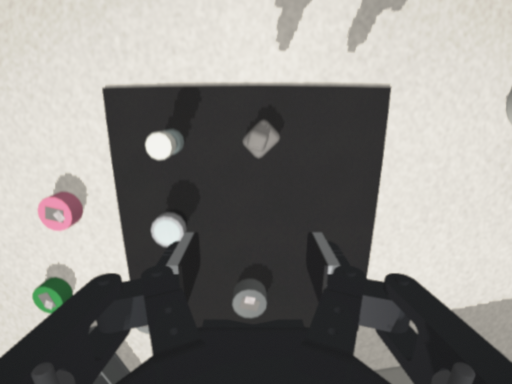

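The wrist view shows M2 at (249,299), plus the vial, loupe and rock untouched. The fourth mount was knocked to about (0.427,−0.424); I'll measure it again later. Now M2.

```bash

python3 -m crank '{"jaw":[0.3,0.3,0.3,0.3,0.3,0.3,0.3,0.3,0.3,0.3],"slide":[[-1,0,0],[-1,0,0],[-1,0,0.2],[-1,0,0.5],[-1,0,0.8],[-1,-0.1,0.8],[-0.6,-0.12,0.8],[-0.3,0,0.8],[0,0,0.1],[0,0,0]],"twist":[[0,0,0],[0,0,0],[0,0,0],[0,0,0],[0,0,0],[0,0,0],[0,0,0],[0,0,0],[0,0,0],[0,0,0]]}'
python3 -m crank '{"jaw":[0.3,0.3,0.3,0.3,0.3,0.3,0.3,0.3,0.3,0.3],"slide":[[0,0,0],[0,0,0],[0,0,0],[0,0,0],[0,0,0],[0,0,0],[0,0,0],[0,0,0],[0,0,0],[0,0,0]],"twist":[[0,0,0],[0,0,0],[0,0,0],[0,0,0],[0,0,0],[0,0,0],[0,0,0],[0,0,0],[0,0,0],[0,0,0]]}'
```

```text
time: 28.1
ee_pos: [0.547, -0.3939, 0.0631]
tcp_rot: [[-0.0, 1.0, -0.003], [1.0, 0.0, 0.003], [0.003, -0.003, -1.0]]
ft_force: [-0.2, 0.7, 0.9]
finger_gap: 0.0597
grasp_force: 0.0
time: 28.93
ee_pos: [0.5477, -0.3957, 0.0648]
tcp_rot: [[0.0, 1.0, -0.0], [1.0, -0.0, 0.0], [0.0, -0.0, -1.0]]
ft_force: [0.2, 0.5, -0.1]
finger_gap: 0.06
grasp_force: 0.0
```

```bash

python3 -m crank '{"jaw":[0.3,0.3,0.3,0.3,0.3,0.3,1,1,1,1],"slide":[[0,0,0.4],[0,0,0.8],[0,0,0.8],[0,0,0.6],[0,0,0.12],[0,0,0],[0,0,0],[0,0,0],[0,0,0],[0,0,0]],"twist":[[0,0,0],[0,0,0],[0,0,0],[0,0,0],[0,0,0],[0,0,0],[0,0,0],[0,0,0],[0,0,0],[0,0,0]]}'
python3 -m crank '{"jaw":[1,1,1,1,1,1,1,1,1,1],"slide":[[0,0,0],[0,0,0],[0,0,-0.5],[0,0,-1],[0,0,-1],[0,0,-1],[0,0,-1],[0,0,-1],[0.5,0,0],[1,-0.15,0]],"twist":[[0,0,0],[0,0,0],[0,0,0],[0,0,0],[0,0,0],[0,0,0],[0,0,0],[0,0,0],[0,0,0],[0,0,0]]}'
python3 -m crank '{"jaw":[1,1,1,1,1,1,1,1,1,1],"slide":[[1,-0.15,0],[1,-0.15,0],[1,-0.15,0],[1,-0.15,0],[1,-0.15,0],[1,-0.15,0],[1,-0.15,0],[1,-0.15,0],[1,-0.15,0],[1,-0.15,0]],"twist":[[0,0,0],[0,0,0],[0,0,0],[0,0,0],[0,0,0],[0,0,0],[0,0,0],[0,0,0],[0,0,0],[0,0,0]]}'
python3 -m crank '{"jaw":[1,1,1,1,1,1,1,1,1,1],"slide":[[1,-0.15,0],[1,-0.15,0],[1,-0.15,0],[1,-0.15,0],[1,-0.15,0],[0.7,-0.15,0],[0.3,0,0],[0,0,0],[0,0,0],[0,0,0]],"twist":[[0,0,0],[0,0,0],[0,0,0],[0,0,0],[0,0,0],[0,0,0],[0,0,0],[0,0,0],[0,0,0],[0,0,0]]}'
python3 held.py w8 0.4967 0.0303
```

```text
time: 29.77
ee_pos: [0.5486, -0.3964, 0.0119]
tcp_rot: [[-0.0, 1.0, 0.002], [1.0, 0.0, -0.002], [-0.002, 0.002, -1.0]]
ft_force: [0.3, 0.6, 2.2]
finger_gap: 0.0376
grasp_force: 60.5
time: 30.6
ee_pos: [0.5456, -0.3675, 0.1225]
tcp_rot: [[0.002, 1.0, 0.003], [1.0, -0.002, -0.003], [-0.003, 0.003, -1.0]]
ft_force: [-0.4, 0.5, -0.3]
finger_gap: 0.0376
grasp_force: 60.3
time: 31.43
ee_pos: [0.5136, -0.1638, 0.1194]
tcp_rot: [[-0.0, 1.0, -0.002], [1.0, 0.0, 0.001], [0.001, -0.002, -1.0]]
ft_force: [-0.3, 0.1, -0.3]
finger_gap: 0.0375
grasp_force: 60.3
time: 32.27
ee_pos: [0.4969, -0.0463, 0.1204]
tcp_rot: [[0.0, 1.0, -0.0], [1.0, -0.0, -0.0], [-0.0, -0.0, -1.0]]
ft_force: [0.1, 1.0, -0.6]
finger_gap: 0.0376
grasp_force: 60.3
tcp [ 0.49686239 -0.04628386  0.12036536]
held top z-tcp 0.016183336834820677 mid-tcp [0.0002 0.0002] ext [0.0381 0.0393]
cup circle [0.49560074 0.02940322] rad mm 25.934247970581055 mid [0.49551663 0.02946858] ext [0.0516 0.0506]
```

```bash

python3 -m crank '{"jaw":[1,1,1,1,1,1,1,1,1,1],"slide":[[0.5,-0.06,0],[1,0,0],[1,0,0],[0.9,0,0],[0.4,0,0],[0,0,0.5],[0,0,0.8],[0,0,0.8],[0,0,0.6],[0,0,0]],"twist":[[0,0,0],[0,0,0],[0,0,0],[0,0,0],[0,0,0],[0,0,0],[0,0,0],[0,0,0],[0,0,0],[0,0,0]]}'
python3 -m crank '{"jaw":[1,1,1,1,1,1,1,1,1,1],"slide":[[0,0,0],[0,0,0],[0,0,0],[0,0,0],[0,0,0],[0,0,0],[0,0,0],[0,0,0],[0,0,0],[0,0,0]],"twist":[[0,0,0],[0,0,0],[0,0,0],[0,0,0],[0,0,0],[0,0,0],[0,0,0],[0,0,0],[0,0,0],[0,0,0]]}'
```

```text
time: 33.15
ee_pos: [0.4931, 0.0298, 0.0631]
tcp_rot: [[0.001, 1.0, -0.006], [1.0, -0.001, 0.0], [0.0, -0.006, -1.0]]
ft_force: [-0.8, 0.9, -1.1]
finger_gap: 0.0373
grasp_force: 60.3
time: 33.98
ee_pos: [0.4956, 0.0303, 0.0665]
tcp_rot: [[-0.0, 1.0, -0.0], [1.0, 0.0, 0.0], [0.0, -0.0, -1.0]]
ft_force: [0.7, 0.3, -1.1]
finger_gap: 0.0375
grasp_force: 60.3
```

```bash

python3 -m crank '{"jaw":[1,1,1,1,1,1,1,1,1,1],"slide":[[0,0,0.15],[0,0,0.15],[0,0,0.15],[0,0,0.13],[0,0,0],[0,0,0],[0,0,0],[0,0,0],[0,0,0],[0,0,0]],"twist":[[0,0,0],[0,0,0],[0,0,0],[0,0,0],[0,0,0],[0,0,0],[0,0,0],[0,0,0],[0,0,0],[0,0,0]]}'
python3 -m crank '{"jaw":[0.6,0.4,0.3,0.3,0.3,0.3,0.3,0.3,0.3,0.3],"slide":[[0,0,0],[0,0,0],[0,0,0],[0,0,-0.5],[0,0,-1],[0,0,-1],[0,0,-1],[0,0,-1],[-0.5,0,0],[-1,-0.15,0]],"twist":[[0,0,0],[0,0,0],[0,0,0],[0,0,0],[0,0,0],[0,0,0],[0,0,0],[0,0,0],[0,0,0],[0,0,0]]}'
python3 -m crank '{"jaw":[0.3,0.3,0.3,0.3,0.3,0.3,0.3,0.3,0.3,0.3],"slide":[[-1,-0.15,0],[-1,-0.15,0],[-1,-0.15,0],[-1,-0.15,0],[-1,-0.15,0],[-1,-0.15,0],[-1,-0.15,0],[-1,-0.15,0],[-1,-0.15,0],[-1,-0.15,0]],"twist":[[0,0,0],[0,0,0],[0,0,0],[0,0,0],[0,0,0],[0,0,0],[0,0,0],[0,0,0],[0,0,0],[0,0,0]]}'
python3 -m crank '{"jaw":[0.3,0.3,0.3,0.3,0.3,0.3,0.3,0.3,0.3,0.3],"slide":[[-1,-0.15,0],[-1,-0.15,0],[-1,-0.15,0],[-0.8,-0.15,0],[-0.4,0,0],[0,0,0],[0,0,0],[0,0,0],[0,0,0],[0,0,0]],"twist":[[0,0,0],[0,0,0],[0,0,0],[0,0,0],[0,0,0],[0,0,0],[0,0,0],[0,0,0],[0,0,0],[0,0,0]]}'
python3 - <<'E'
from h import *
i=r.camera_info('wrist');s=r.state();print(s['ee_pos'])
p,d=r.camera('wrist');W=world(i,d);x,y,z=W[...,0],W[...,1],W[...,2];cv2.imwrite('pics/w9.png',p[...,::-1])
blobs(W,(z>.012)&(z<.06)&(x>.38)&(x<.7)&(y<-.17)&(y>-.48),60)
p,d=r.camera('top');i=r.camera_info('top');W=world(i,d);x,y,z=W[...,0],W[...,1],W[...,2]
print('top');blobs(W,(z>.012)&(z<.06)&(x>.38)&(x<.7)&(y<-.17)&(y>-.48),40)
print('placed');blobs(W,(z>.058)&(z<.08)&(np.hypot(x-.5705,y-.035)<.1),30)
E
```

```text
time: 34.82
ee_pos: [0.4955, 0.0303, 0.0549]
tcp_rot: [[0.0, 1.0, -0.0], [1.0, -0.0, 0.0], [0.0, -0.0, -1.0]]
ft_force: [-1.3, -0.1, 2.3]
finger_gap: 0.0379
grasp_force: 60.2
time: 35.65
ee_pos: [0.4943, 0.0009, 0.1472]
tcp_rot: [[-0.002, 1.0, 0.005], [1.0, 0.002, -0.0], [-0.0, 0.005, -1.0]]
ft_force: [0.4, -0.2, -0.5]
finger_gap: 0.0598
grasp_force: 0.0
time: 36.48
ee_pos: [0.462, -0.2009, 0.1448]
tcp_rot: [[0.0, 1.0, -0.0], [1.0, -0.0, -0.0], [-0.0, -0.0, -1.0]]
ft_force: [-0.4, 0.4, 0.1]
finger_gap: 0.0599
grasp_force: 0.0
time: 37.32
ee_pos: [0.4508, -0.2828, 0.1448]
tcp_rot: [[-0.001, 1.0, -0.0], [1.0, 0.001, 0.0], [0.0, -0.0, -1.0]]
ft_force: [0.2, -0.8, -0.4]
finger_gap: 0.0596
grasp_force: 0.0
[ 0.45078367 -0.28282128  0.14484949]
[364. 115.] area 920 mid [ 0.5587 -0.2107] mean [ 0.5563 -0.2105  0.0236] zmax 0.0328 ext [0.035 0.036]
[274.5 116.9] area 617 mid [ 0.4692 -0.2134] mean [ 0.4692 -0.2129  0.0515] zmax 0.0545 ext [0.023 0.022]
[266.4 207.7] area 959 mid [ 0.4647 -0.3007] mean [ 0.4645 -0.299   0.0361] zmax 0.0392 ext [0.033 0.033]
[230.9 301.4] area 976 mid [ 0.4257 -0.4221] mean [ 0.4262 -0.4177  0.0248] zmax 0.0286 ext [0.038 0.041]
top
[298.9 171.9] area 71 mid [ 0.5603 -0.2122] mean [ 0.5601 -0.2116  0.0222] zmax 0.0331 ext [0.034 0.034]
[300.3 197.8] area 49 mid [ 0.4705 -0.2144] mean [ 0.4704 -0.2129  0.0458] zmax 0.0569 ext [0.021 0.02 ]
placed
[238.7 148. ] area 119 mid [ 0.6338 -0.0068] mean [ 0.6334 -0.0073  0.0675] zmax 0.0742 ext [0.04  0.037]
[248.5 172.3] area 117 mid [ 0.5526 -0.0401] mean [ 0.5529 -0.04    0.0678] zmax 0.0733 ext [0.037 0.036]
[227.4 189.3] area 118 mid [0.4961 0.0283] mean [0.4966 0.0286 0.0679] zmax 0.0723 ext [0.036 0.036]
```

View pics/w9.png

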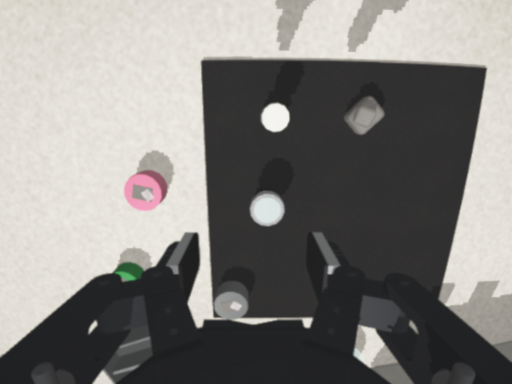

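Three mounts are seated with tops at z≈0.068. M3 is upright at (231,301), which is (0.426,−0.4225), near the mat edge.

```bash

python3 -m crank '{"jaw":[0.3,0.3,0.3,0.3,0.3,0.3,0.3,0.3,0.3,0.3],"slide":[[-1,-0.2,0],[-1,-0.2,0],[-1,-0.2,0],[-1,-0.2,0],[-1,-0.2,0],[-1,-0.23,0.3],[-0.7,0,0.8],[-0.3,0,1],[0,0,1],[0,0,0.8]],"twist":[[0,0,0],[0,0,0],[0,0,0],[0,0,0],[0,0,0],[0,0,0],[0,0,0],[0,0,0],[0,0,0],[0,0,0]]}'
python3 -m crank '{"jaw":[0.3,0.3,0.3,0.3,0.3,0.3,0.3,0.3,0.3,0.3],"slide":[[0,0,0],[0,0,0],[0,0,0],[0,0,0],[0,0,0],[0,0,0],[0,0,0],[0,0,0],[0,0,0],[0,0,0]],"twist":[[0,0,0],[0,0,0],[0,0,0],[0,0,0],[0,0,0],[0,0,0],[0,0,0],[0,0,0],[0,0,0],[0,0,0]]}'
```

```text
time: 38.25
ee_pos: [0.4256, -0.4236, 0.0654]
tcp_rot: [[0.0, 1.0, -0.001], [1.0, -0.0, 0.001], [0.001, -0.001, -1.0]]
ft_force: [-0.3, 0.5, 0.1]
finger_gap: 0.0601
grasp_force: 0.0
time: 39.08
ee_pos: [0.426, -0.4237, 0.067]
tcp_rot: [[0.0, 1.0, 0.0], [1.0, -0.0, -0.0], [-0.0, 0.0, -1.0]]
ft_force: [0.2, 0.1, 0.1]
finger_gap: 0.0597
grasp_force: 0.0
```

```bash

python3 -m crank '{"jaw":[0.3,0.3,0.3,0.3,0.3,0.3,1,1,1,1],"slide":[[0.05,0,0.4],[0,0,0.8],[0,0,0.8],[0,0,0.6],[0,0,0.22],[0,0,0],[0,0,0],[0,0,0],[0,0,0],[0,0,0]],"twist":[[0,0,0],[0,0,0],[0,0,0],[0,0,0],[0,0,0],[0,0,0],[0,0,0],[0,0,0],[0,0,0],[0,0,0]]}'
python3 -m crank '{"jaw":[1,1,1,1,1,1,1,1,1,1],"slide":[[0,0,0],[0,0,0],[0,0,-0.5],[0,0,-1],[0,0,-1],[0,0,-1],[0,0,-1],[0,0,-1],[0.5,0.2,0],[1,0.47,0]],"twist":[[0,0,0],[0,0,0],[0,0,0],[0,0,0],[0,0,0],[0,0,0],[0,0,0],[0,0,0],[0,0,0],[0,0,0]]}'
python3 -m crank '{"jaw":[1,1,1,1,1,1,1,1,1,1],"slide":[[1,0.47,0],[1,0.47,0],[1,0.47,0],[1,0.47,0],[1,0.47,0],[1,0.47,0],[1,0.47,0],[1,0.47,0],[1,0.47,0],[1,0.47,0]],"twist":[[0,0,0],[0,0,0],[0,0,0],[0,0,0],[0,0,0],[0,0,0],[0,0,0],[0,0,0],[0,0,0],[0,0,0]]}'
python3 -m crank '{"jaw":[1,1,1,1,1,1,1,1,1,1],"slide":[[1,0.47,0],[1,0.47,0],[1,0.47,0],[1,0.47,0],[1,0.47,0],[1,0.47,0],[1,0.47,0],[1,0.47,0],[1,0.47,0],[0.9,0.47,0]],"twist":[[0,0,0],[0,0,0],[0,0,0],[0,0,0],[0,0,0],[0,0,0],[0,0,0],[0,0,0],[0,0,0],[0,0,0]]}'
python3 -m crank '{"jaw":[1,1,1,1,1,1,1,1,1,1],"slide":[[0,0,0],[0,0,0],[0,0,0],[0,0,0],[0,0,0],[0,0,0],[0,0,0],[0,0,0],[0,0,0],[0,0,0]],"twist":[[0,0,0],[0,0,0],[0,0,0],[0,0,0],[0,0,0],[0,0,0],[0,0,0],[0,0,0],[0,0,0],[0,0,0]]}'
python3 held.py w10 0.6275 0.0819
```

```text
time: 39.92
ee_pos: [0.4266, -0.4235, 0.0116]
tcp_rot: [[-0.0, 1.0, 0.001], [1.0, 0.0, -0.002], [-0.002, 0.001, -1.0]]
ft_force: [0.4, -0.3, 3.2]
finger_gap: 0.0379
grasp_force: 60.4
time: 40.75
ee_pos: [0.4395, -0.3946, 0.1224]
tcp_rot: [[0.003, 1.0, 0.002], [1.0, -0.003, -0.003], [-0.003, 0.002, -1.0]]
ft_force: [-0.6, 0.7, -0.3]
finger_gap: 0.0375
grasp_force: 60.3
time: 41.58
ee_pos: [0.533, -0.1906, 0.1195]
tcp_rot: [[-0.0, 1.0, -0.002], [1.0, 0.0, 0.001], [0.001, -0.002, -1.0]]
ft_force: [0.1, -0.4, -1.0]
finger_gap: 0.0375
grasp_force: 60.3
time: 42.42
ee_pos: [0.6267, 0.0074, 0.1194]
tcp_rot: [[-0.001, 1.0, -0.002], [1.0, 0.001, 0.001], [0.001, -0.002, -1.0]]
ft_force: [0.5, 0.0, -0.6]
finger_gap: 0.0376
grasp_force: 60.3
time: 43.25
ee_pos: [0.6274, 0.0051, 0.1205]
tcp_rot: [[0.0, 1.0, 0.0], [1.0, -0.0, -0.0], [-0.0, 0.0, -1.0]]
ft_force: [0.0, -0.0, -0.3]
finger_gap: 0.0376
grasp_force: 60.4
tcp [0.6274181  0.00514659 0.12054419]
held top z-tcp 0.01639951781426141 mid-tcp [0.     0.0009] ext [0.0381 0.039 ]
cup circle [0.62636102 0.08147313] rad mm 25.882307052612305 mid [0.62630869 0.08148543] ext [0.051  0.0513]
```

View pics/w10.png

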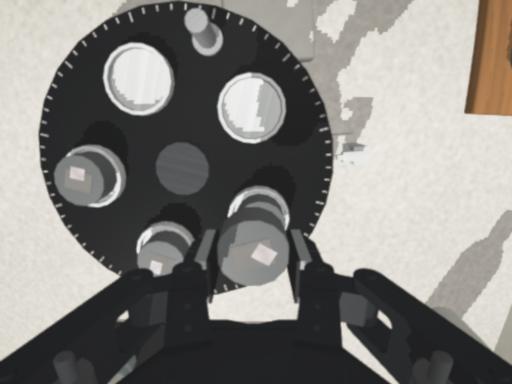

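All cups are visible, with three mounts seated, the pillar at (200,25) and the pointer at (348,155). I'll place the last mount.

```bash

python3 -m crank '{"jaw":[1,1,1,1,1,1,1,1,1,1],"slide":[[0.5,-0.04,0],[1,0,0],[1,0,0],[0.9,0,0],[0.4,0,0],[0,0,0.5],[0,0,0.8],[0,0,0.8],[0,0,0.6],[0,0,0]],"twist":[[0,0,0],[0,0,0],[0,0,0],[0,0,0],[0,0,0],[0,0,0],[0,0,0],[0,0,0],[0,0,0],[0,0,0]]}'
python3 -m crank '{"jaw":[1,1,1,1,1,1,1,1,1,1],"slide":[[0,0,0],[0,0,0],[0,0,0],[0,0,0],[0,0,0.1],[0,0,0.15],[0,0,0.15],[0,0,0.15],[0,0,0],[0,0,0]],"twist":[[0,0,0],[0,0,0],[0,0,0],[0,0,0],[0,0,0],[0,0,0],[0,0,0],[0,0,0],[0,0,0],[0,0,0]]}'
python3 - <<'E'
from h import *
f=np.load('w10.npz');i=r.camera_info('wrist');i['world_from_camera']=f['T'];W=world(i,f['d']);p=f['p']
x,y,z=W[...,0],W[...,1],W[...,2]
c=np.array([.5705,.0348])
rr=np.hypot(x-c[0],y-c[1]);az=np.degrees(np.arctan2(y-c[1],x-c[0]))
print('pointer');blobs(W,(z>.02)&(z<.07)&(rr>.1275)&(rr<.2)&(abs(az)<40),20)
print('pillar');blobs(W,(z>.065)&(z<.1)&(rr<.12)&(abs(az-75)<25),15)
cv2.imwrite('pics/ptr.png',cv2.resize(p[90:210,270:400],None,fx=4,fy=4,interpolation=2)[...,::-1])
E
```

```text
time: 44.13
ee_pos: [0.6239, 0.0806, 0.0624]
tcp_rot: [[0.001, 1.0, -0.006], [1.0, -0.001, -0.0], [-0.0, -0.006, -1.0]]
ft_force: [-1.0, 0.5, -0.5]
finger_gap: 0.0377
grasp_force: 60.4
time: 44.97
ee_pos: [0.6264, 0.0813, 0.0551]
tcp_rot: [[-0.0, 1.0, -0.001], [1.0, 0.0, -0.0], [-0.0, -0.001, -1.0]]
ft_force: [0.2, 1.1, -0.5]
finger_gap: 0.0375
grasp_force: 60.4
pointer
[354.6 153.2] area 516 mid [0.7099 0.0463] mean [0.7105 0.0474 0.0444] zmax 0.0514 ext [0.025 0.014]
pillar
[198.7  24.9] area 695 mid [0.5946 0.131 ] mean [0.5954 0.1294 0.0845] zmax 0.0906 ext [0.014 0.014]
```

View pics/ptr.png

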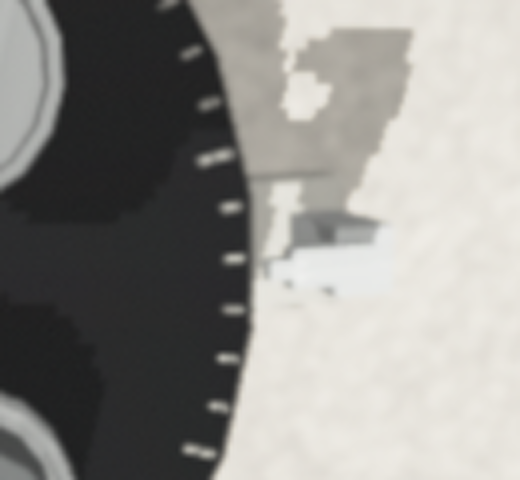

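```bash
python3 - <<'E'
from h import *
c=np.array([.5705,.0348])
f=np.load('w10.npz');i=r.camera_info('wrist');i['world_from_camera']=f['T'];W=world(i,f['d'])
x,y,z=W[...,0],W[...,1],W[...,2];rr=np.hypot(x-c[0],y-c[1])
b=(z>.042)&(z<.06)&(rr>.127)&(rr<.17)&(abs(y-.045)<.03)
for lo in np.arange(.69,.725,.003):
    m=b&(x>=lo)&(x<lo+.003)
    if m.sum()>3: print(round(lo,3),m.sum(),'y',y[m].min().round(4),y[m].max().round(4),'z',np.median(z[m]).round(4))
t=onplane(i,[337,157],.048)[0];print('tip',t,np.degrees(np.arctan2(t[1]-c[1],t[0]-c[0])))
# top view before (arm swung away) 
f=np.load('top1.npz');i=r.camera_info('top');g=f['p'].astype(int)
print(g[118:136,216:234].min(2))
print(onplane(i,[[224.3,126],[224.3,130]],.048))
E
python3 -m crank '{"jaw":[0.6,0.4,0.3,0.3,0.3,0.3,0.3,0.3,0.3,0.3],"slide":[[0,0,0],[0,0,0],[0,0,0],[0,0,-0.5],[0,0,-1],[0,0,-1],[0,0,-1],[0,0,-1],[0,0,0],[0,0,0]],"twist":[[0,0,0],[0,0,0],[0,0,0],[0,0,0],[0,0,0],[0,0,0],[0,0,0],[0,0,0],[0,0,0],[0,0,0]]}'
```

```text
0.696 25 y 0.0413 0.0491 z 0.0486
0.699 43 y 0.0415 0.0494 z 0.0495
0.702 41 y 0.0416 0.0497 z 0.0497
0.705 44 y 0.0415 0.0498 z 0.0496
0.708 67 y 0.039 0.0533 z 0.0484
0.711 66 y 0.0395 0.0533 z 0.049
0.714 40 y 0.0393 0.053 z 0.0463
0.717 64 y 0.0401 0.0533 z 0.0456
0.72 29 y 0.0401 0.0532 z 0.0451
tip [0.69510178 0.04461817 0.048     ] 4.5053929130906365
[[149 149 152 152 150 151 151 153 157 156 156 152 149 150 152 151 150 147]
 [152 147 144 151 149 153 153 154 155 157 153 152 158 153 154 153 151 150]
 [149 148 150 149 151 154 149 151 152 150 152 152 154 149 150 151 149 149]
 [143 151 151 151 152 153 149 150 149 154 149 148 150 149 148 150 147 149]
 [123 132 143 146 150 152 152 155 153 151 146 154 151 152 151 155 151 151]
 [106 113 121 133 141 147 156 153 159 153 152 153 152 150 146 149 151 151]
 [ 99 103 105 111 121 137 151 154 158 156 154 149 151 148 151 152 151 151]
 [ 98 102  98 101 103 118 139 152 158 149 141 140 142 143 145 149 150 148]
 [109 102 101  96  98 109 124 149 151 144 136 138 144 144 146 151 149 150]
 [123 110 101  94  95 105 120 143 144 128 124 138 138 138 146 150
[... 156 characters left out ...]
48]
 [122 110 106 107 117 131 133 136 144 144 144 144 142 142 149 151 150 147]
 [101 100 101 101 104 110 109 110 116 111 108 108 115 116 132 142 145 142]
 [ 99  88  85  78  78  72  68  66  68  63  62  61  66  76  82  94  94 106]
 [ 79  72  58  47  50  54  36  31  29  29  32  30  26  35  37  46  56  66]
 [ 46  53  45  33  30  30  24  19  22  18  14  13  12  21   7  24  33  38]
 [ 27  31  35  15  21   9  16   8  12  17  24  17  22  15  16  25  15  22]]
[[0.71141629 0.04228186 0.048     ]
 [0.69781159 0.04217727 0.048     ]]
time: 45.8
ee_pos: [0.628, 0.0813, 0.148]
tcp_rot: [[-0.0, 1.0, 0.004], [1.0, 0.0, 0.0], [0.0, 0.004, -1.0]]
ft_force: [-0.0, -0.3, 0.0]
finger_gap: 0.0598
grasp_force: 0.0
```

```bash

python3 -m crank '{"jaw":[0.5,0.5,0.5,0.5,0.5,0.5,0.5,0.5,0.5,0.5],"slide":[[0.5,-0.3,0],[0.7,-0.5,0],[0.7,-0.5,0],[0.58,-0.28,0],[0,0,0],[0,0,0],[0,0,0.8],[0,0,0.8],[0,0,0.4],[0,0,0]],"twist":[[0,0,0],[0,0,0],[0,0,0],[0,0,0],[0,0,0],[0,0,0],[0,0,0],[0,0,0],[0,0,0],[0,0,0]]}'
python3 -m crank '{"jaw":[0.5,0.5,0.5,0.5,0.5,0.5,0.5,0.5,0.5,0.5],"slide":[[0,0,0],[0,0,0],[0,0,0],[0,0,0],[0,0,0],[0,0,0],[0,0,0],[0,0,0],[0,0,0],[0,0,0]],"twist":[[0,0,0],[0,0,0],[0,0,0],[0,0,0],[0,0,0],[0,0,0],[0,0,0],[0,0,0],[0,0,0],[0,0,0]]}'
python3 - <<'E'
from h import *
p,d=r.camera('top');i=r.camera_info('top');W=world(i,d);x,y,z=W[...,0],W[...,1],W[...,2]
print('placed');blobs(W,(z>.058)&(z<.08)&(np.hypot(x-.5705,y-.035)<.1),30)
p,d=r.camera('wrist');i=r.camera_info('wrist');W=world(i,d);x,y,z=W[...,0],W[...,1],W[...,2]
print('wrist');blobs(W,(z>.07)&(z<.095)&(np.hypot(x-.595,y-.13)<.014),30)
E
```

```text
time: 46.63
ee_pos: [0.5934, 0.1305, 0.1029]
tcp_rot: [[0.0, 1.0, -0.004], [1.0, -0.0, -0.001], [-0.001, -0.004, -1.0]]
ft_force: [-0.1, 0.4, 0.4]
finger_gap: 0.0428
grasp_force: 0.0
time: 47.47
ee_pos: [0.595, 0.1309, 0.1055]
tcp_rot: [[-0.0, 1.0, -0.0], [1.0, 0.0, -0.0], [-0.0, -0.0, -1.0]]
ft_force: [0.1, -1.0, -0.6]
finger_gap: 0.043
grasp_force: 0.0
placed
[238.7 147.9] area 118 mid [ 0.6336 -0.0068] mean [ 0.6334 -0.0074  0.0682] zmax 0.0733 ext [0.039 0.036]
[212.2 149.7] area 115 mid [0.6283 0.079 ] mean [0.6275 0.0797 0.0676] zmax 0.0727 ext [0.038 0.036]
[248.4 172.2] area 115 mid [ 0.5524 -0.0401] mean [ 0.5531 -0.0399  0.068 ] zmax 0.0763 ext [0.037 0.036]
[227.4 189.4] area 115 mid [0.4962 0.0284] mean [0.4964 0.0286 0.0681] zmax 0.0749 ext [0.037 0.036]
wrist
[251.3 225.9] area 517 mid [0.5942 0.1314] mean [0.5943 0.1333 0.0851] zmax 0.0902 ext [0.014 0.014]
```

All four tops read the same height (0.068), so every mount is seated. I'll grip the pillar.

```bash

python3 -m crank '{"jaw":[0.5,0.5,0.5,0.5,0.5,1,1,1,1,1],"slide":[[0,0,0.5],[0,0,0.8],[0,0,0.6],[0,0,0.27],[0,0,0],[0,0,0],[0,0,0],[0,0,0],[0,0,0],[0,0,0]],"twist":[[0,0,0],[0,0,0],[0,0,0],[0,0,0],[0,0,0],[0,0,0],[0,0,0],[0,0,0],[0,0,0],[0,0,0]]}'
python3 -m crank '{"jaw":[1,1,1,1,1,1,1,1,1,1],"slide":[[0,0,0],[0,0,0],[0,0,0],[0,0,0],[-0.02,0.07,0],[-0.04,0.14,0],[-0.08,0.29,0],[-0.08,0.29,0],[-0.08,0.29,0],[-0.08,0.29,0]],"twist":[[0,0,0],[0,0,0],[0,0,0],[0,0,0],[0,0,0.18],[0,0,0.37],[0,0,0.75],[0,0,0.75],[0,0,0.75],[0,0,0.75]]}'
python3 - <<'E'
from h import *
s=r.state();v=np.array(s['ee_pos'])[:2]-[.5705,.0348];print(np.hypot(*v),np.degrees(np.arctan2(v[1],v[0])))
E
```

```text
time: 48.4
ee_pos: [0.5956, 0.1309, 0.0629]
tcp_rot: [[0.0, 1.0, 0.001], [1.0, -0.0, -0.0], [-0.0, 0.001, -1.0]]
ft_force: [0.9, -0.3, 2.0]
finger_gap: 0.0118
grasp_force: 58.7
time: 49.23
ee_pos: [0.6217, 0.1198, 0.0629]
tcp_rot: [[0.283, 0.959, 0.0], [0.959, -0.283, -0.001], [-0.001, 0.0, -1.0]]
ft_force: [-3.0, -2.9, 8.2]
finger_gap: 0.0119
grasp_force: 59.3
0.09922312529804894 58.91906340254868
```

```bash

python3 -m crank '{"jaw":[1,1,1,1,1,1,1,1,1,1],"slide":[[-0.08,0.29,0],[-0.08,0.29,0],[-0.08,0.29,0],[-0.08,0.29,0],[-0.08,0.29,0],[-0.08,0.29,0],[-0.08,0.29,0],[-0.08,0.29,0],[-0.08,0.29,0],[-0.08,0.29,0]],"twist":[[0,0,0.75],[0,0,0.75],[0,0,0.75],[0,0,0.75],[0,0,0.75],[0,0,0.75],[0,0,0.75],[0,0,0.75],[0,0,0.75],[0,0,0.75]]}'
python3 -m crank '{"jaw":[1,1,1,1,1,1,1,1,1,1],"slide":[[-0.08,0.29,0],[-0.08,0.29,0],[-0.08,0.29,0],[-0.08,0.29,0],[-0.06,0.22,0],[-0.04,0.15,0],[0,0,0],[0,0,0],[0,0,0],[0,0,0]],"twist":[[0,0,0.75],[0,0,0.75],[0,0,0.75],[0,0,0.75],[0,0,0.56],[0,0,0.37],[0,0,0],[0,0,0],[0,0,0],[0,0,0]]}'
python3 - <<'E'
from h import *
s=r.state();v=np.array(s['ee_pos'])[:2]-[.5705,.0348];print(np.hypot(*v),np.degrees(np.arctan2(v[1],v[0])));print(tool(np.r_[.6702,.0419,s['ee_pos'][2]]-s['ee_pos']))
E
```

```text
time: 50.07
ee_pos: [0.6611, 0.0759, 0.0629]
tcp_rot: [[0.775, 0.632, -0.002], [0.632, -0.775, -0.001], [-0.002, -0.0, -1.0]]
ft_force: [-6.9, -3.0, 9.7]
finger_gap: 0.0119
grasp_force: 59.5
time: 50.9
ee_pos: [0.6697, 0.0459, 0.0629]
tcp_rot: [[0.931, 0.364, -0.002], [0.364, -0.931, -0.001], [-0.002, 0.0, -1.0]]
ft_force: [-6.8, -2.0, 9.8]
finger_gap: 0.0122
grasp_force: 59.5
0.09981248553199366 6.364518532157586
[-0.05  0.19  0.  ]
```

```bash

python3 -m crank '{"jaw":[1,1,1,1,1,1,1,0.7,0.6,0.5],"slide":[[-0.03,0.1,0],[-0.03,0.1,0],[0,0,0],[0,0,0],[0,0,0],[0,0,0],[0,0,0],[0,0,0],[0,0,0],[0,0,0]],"twist":[[0,0,0.25],[0,0,0.25],[0,0,0],[0,0,0],[0,0,0],[0,0,0],[0,0,0],[0,0,0],[0,0,0],[0,0,0]]}'
python3 -m crank '{"jaw":[0.5,0.5,0.5,0.5,0.5,0.5,0.5,0.5,0.5,0.5],"slide":[[0,0,0],[0,0,0],[0,0,-0.5],[0,0,-1],[0,0,-1],[-1,0,-1],[-1,0,-1],[-1,0,0],[-1,0,0],[0,0,0]],"twist":[[0,0,0],[0,0,0],[0,0,0],[0,0,0],[0,0,0],[0,0,0],[0,0,0],[0,0,0],[0,0,0],[0,0,0]]}'
python3 -m crank '{"jaw":[0.5,0.5,0.5,0.5,0.5,0.5,0.5,0.5,0.5,0.5],"slide":[[0,0,0],[0,0,0],[0,0,0],[0,0,0],[0,0,0],[0,0,0],[0,0,0],[0,0,0],[0,0,0],[0,0,0]],"twist":[[0,0,0],[0,0,0],[0,0,0],[0,0,0],[0,0,0],[0,0,0],[0,0,0],[0,0,0],[0,0,0],[0,0,0]]}'
python3 - <<'E'
from h import *
s=r.state();i=r.camera_info('wrist');p,d=r.camera('wrist');print(s['ee_pos']);np.savez('w11.npz',p=p,d=d,T=i['world_from_camera'])
W=world(i,d);x,y,z=W[...,0],W[...,1],W[...,2];c=np.array([.5705,.0348])
rr=np.hypot(x-c[0],y-c[1])
b=(z>.042)&(z<.06)&(rr>.127)&(rr<.17)&(abs(y-.045)<.03)
print('pointer');blobs(W,b)
print('pillar');blobs(W,(z>.072)&(z<.095)&(rr<.12)&(rr>.085),30)
print('mounts');blobs(W,(z>.058)&(z<.0745)&(rr<.1)&(rr>.05),100)
cv2.imwrite('pics/w11.png',p[...,::-1])
E
```

```text
time: 51.73
ee_pos: [0.6706, 0.0425, 0.0615]
tcp_rot: [[0.945, 0.326, -0.001], [0.326, -0.945, 0.0], [-0.0, -0.0, -1.0]]
ft_force: [-0.3, 0.6, -0.3]
finger_gap: 0.0426
grasp_force: 0.0
time: 52.57
ee_pos: [0.5929, 0.0155, 0.153]
tcp_rot: [[0.945, 0.326, -0.001], [0.326, -0.945, -0.0], [-0.001, 0.0, -1.0]]
ft_force: [0.6, 1.1, -0.1]
finger_gap: 0.0428
grasp_force: 0.0
time: 53.4
ee_pos: [0.5952, 0.0162, 0.152]
tcp_rot: [[0.945, 0.326, -0.0], [0.326, -0.945, 0.0], [-0.0, -0.0, -1.0]]
ft_force: [-0.7, -0.1, -0.3]
finger_gap: 0.0423
grasp_force: 0.0
[0.59523198 0.01623874 0.1520413 ]
pointer
[265.6  56.2] area 391 mid [0.7094 0.046 ] mean [0.711  0.0457 0.0477] zmax 0.0515 ext [0.024 0.015]
pillar
[252.6 104.2] area 278 mid [0.6694 0.0428] mean [0.6693 0.0428 0.0885] zmax 0.0904 ext [0.013 0.013]
mounts
[290.8 164.8] area 1761 mid [ 0.6335 -0.0041] mean [ 0.6342 -0.0033  0.0694] zmax 0.072 ext [0.039 0.04 ]
[145.8 220. ] area 1569 mid [0.542  0.1027] mean [0.5447 0.1016 0.0687] zmax 0.0718 ext [0.04 0.04]
[282.6 255.9] area 590 mid [ 0.5515 -0.0314] mean [ 0.5515 -0.0277  0.0684] zmax 0.0719 ext [0.036 0.026]
[218.9 286.8] area 654 mid [0.4963 0.0184] mean [0.4996 0.0187 0.0685] zmax 0.0712 ext [0.04  0.021]
```

View pics/w11.png

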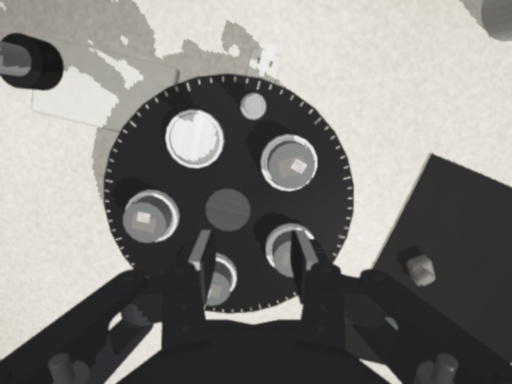

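The pillar at (253,104) lines up with the pointer at (266,58), both at az ≈4.6°, and the mounts are seated face up. Next I'll find the parked handle and go back to it.

```bash

python3 -m crank '{"jaw":[0.4,0.4,0.4,0.4,0.4,0.4,0.4,0.4,0.4,0.4],"slide":[[0,0,-0.7],[0,0,-1],[0,0,-1],[0,0,-1],[0,0,-1],[0,0,-1],[0,0,-1],[0,0,0],[0,0,0],[0,0,0]],"twist":[[0,0,0],[0,0,0],[0,0,0],[0,0,0],[0,0,0],[0,0,0],[0,0,0],[0,0,0],[0,0,0],[0,0,0]]}'
python3 - <<'E'
from h import *
p,d=r.camera('top');i=r.camera_info('top');W=world(i,d);x,y,z=W[...,0],W[...,1],W[...,2]
blobs(W,(z>.205)&(z<.26)&(np.hypot(x-.444,y-.344)<.07),3)
s=r.state();print(s['ee_pos'],tool(np.r_[.444,.344,s['ee_pos'][2]]-s['ee_pos']))
E
```

```text
time: 54.28
ee_pos: [0.5948, 0.0163, 0.2851]
tcp_rot: [[0.945, 0.326, -0.001], [0.326, -0.945, 0.0], [-0.001, -0.0, -1.0]]
ft_force: [-0.0, 0.7, -1.1]
finger_gap: 0.0512
grasp_force: 0.0
[110.6 203.1] area 63 mid [0.4471 0.3414] mean [0.4467 0.3392 0.2328] zmax 0.2461 ext [0.017 0.016]
[0.59452887 0.01625852 0.28445813] [ -1.77 -17.95   0.02]
```

```bash

python3 -m crank '{"jaw":[0.4,0.4,0.4,0.4,0.4,0.4,0.4,0.4,0.4,0.4],"slide":[[-0.1,-0.5,0],[-0.1,-1,0],[-0.1,-1,0],[-0.1,-1,0],[-0.1,-1,0],[-0.1,-1,0],[-0.1,-1,0],[-0.1,-1,0],[-0.1,-1,0],[-0.1,-1,0]],"twist":[[0,0,0],[0,0,0],[0,0,0],[0,0,0],[0,0,0],[0,0,0],[0,0,0],[0,0,0],[0,0,0],[0,0,0]]}'
python3 -m crank '{"jaw":[0.4,0.4,0.4,0.4,0.4,0.4,0.4,0.4,0.4,0.4],"slide":[[-0.1,-1,0],[-0.1,-1,0],[-0.1,-1,0],[-0.1,-1,0],[-0.1,-1,0],[-0.1,-1,0],[-0.1,-1,0],[-0.01,-0.9,0],[0,-0.41,0],[0,0,0]],"twist":[[0,0,0],[0,0,0],[0,0,0],[0,0,0],[0,0,0],[0,0,0],[0,0,0],[0,0,0],[0,0,0],[0,0,0]]}'
python3 -m crank '{"jaw":[0.4,0.4,0.4,0.4,0.4,0.4,0.4,0.4,0.4,0.4],"slide":[[0,0,0],[0,0,0],[0,0,0],[0,0,0],[0,0,0],[0,0,0],[0,0,0],[0,0,0],[0,0,0],[0,0,0]],"twist":[[0,0,0],[0,0,0],[0,0,0],[0,0,0],[0,0,0],[0,0,0],[0,0,0],[0,0,0],[0,0,0],[0,0,0]]}'
python3 - <<'E'
from h import *
p,d=r.camera('wrist');i=r.camera_info('wrist');W=world(i,d);x,y,z=W[...,0],W[...,1],W[...,2]
blobs(W,(z>.205)&(z<.26)&(np.hypot(x-.444,y-.344)<.04),3)
E
```

```text
time: 55.17
ee_pos: [0.5128, 0.1906, 0.2848]
tcp_rot: [[0.945, 0.326, -0.002], [0.326, -0.945, -0.0], [-0.002, -0.001, -1.0]]
ft_force: [-0.5, 0.8, 0.3]
finger_gap: 0.0513
grasp_force: 0.0
time: 56.0
ee_pos: [0.4452, 0.3431, 0.2851]
tcp_rot: [[0.944, 0.329, -0.002], [0.329, -0.944, -0.0], [-0.002, -0.0, -1.0]]
ft_force: [0.7, 0.3, 0.3]
finger_gap: 0.0512
grasp_force: 0.0
time: 56.83
ee_pos: [0.4467, 0.3418, 0.2861]
tcp_rot: [[0.945, 0.326, 0.0], [0.326, -0.945, -0.0], [0.0, 0.0, -1.0]]
ft_force: [0.5, -0.9, 0.5]
finger_gap: 0.0509
grasp_force: 0.0
[251.4 209.8] area 710 mid [0.4457 0.3432] mean [0.4484 0.3442 0.2358] zmax 0.2458 ext [0.018 0.018]
```

```bash

python3 -m crank '{"jaw":[0.4,0.4,0.4,0.4,0.4,0.4,1,1,1,1],"slide":[[0,0,0.5],[0,0,0.9],[0,0,0.9],[0,0,0.9],[0,0,0.45],[0,0,0],[0,0,0],[0,0,0],[0,0,0],[0,0,0]],"twist":[[0,0,0],[0,0,0],[0,0,0],[0,0,0],[0,0,0],[0,0,0],[0,0,0],[0,0,0],[0,0,0],[0,0,0]]}'
python3 -m crank '{"jaw":[1,1,1,1,1,1,1,1,1,1],"slide":[[0,0,0],[0,0,0],[0,0,0],[-0.14,0.16,0],[-0.28,0.33,0],[-0.42,0.49,0],[-0.56,0.65,0],[-0.56,0.65,0],[-0.56,0.65,0],[-0.56,0.65,0]],"twist":[[0,0,0],[0,0,0],[0,0,0],[0,0,-0.25],[0,0,-0.5],[0,0,-0.75],[0,0,-1],[0,0,-1],[0,0,-1],[0,0,-1]]}'
```

```text
time: 57.72
ee_pos: [0.4472, 0.3424, 0.2147]
tcp_rot: [[0.945, 0.326, 0.002], [0.326, -0.945, 0.002], [0.002, -0.001, -1.0]]
ft_force: [-1.5, 0.7, 3.3]
finger_gap: 0.0157
grasp_force: 58.5
time: 58.55
ee_pos: [0.4285, 0.2496, 0.2147]
tcp_rot: [[0.713, 0.701, 0.001], [0.701, -0.713, 0.001], [0.002, 0.0, -1.0]]
ft_force: [-1.5, 0.1, 6.0]
finger_gap: 0.0164
grasp_force: 59.2
```

```bash

python3 -m crank '{"jaw":[1,1,1,1,1,1,1,1,1,1],"slide":[[-0.56,0.65,0],[-0.56,0.65,0],[-0.56,0.65,0],[-0.56,0.65,0],[-0.56,0.65,0],[-0.56,0.65,0],[-0.56,0.65,0],[-0.56,0.65,0],[-0.56,0.65,0],[-0.56,0.65,0]],"twist":[[0,0,-1],[0,0,-1],[0,0,-1],[0,0,-1],[0,0,-1],[0,0,-1],[0,0,-1],[0,0,-1],[0,0,-1],[0,0,-1]]}'
python3 -m crank '{"jaw":[1,1,1,1,1,1,1,1,1,1],"slide":[[-0.56,0.65,0],[-0.56,0.65,0],[-0.56,0.65,0],[-0.56,0.65,0],[-0.56,0.65,0],[-0.56,0.65,0],[-0.42,0.49,0],[-0.28,0.33,0],[0,0,0],[0,0,0]],"twist":[[0,0,-1],[0,0,-1],[0,0,-1],[0,0,-1],[0,0,-1],[0,0,-1],[0,0,-0.75],[0,0,-0.5],[0,0,0],[0,0,0]]}'
```

```text
time: 59.38
ee_pos: [0.4984, 0.0967, 0.2147]
tcp_rot: [[-0.006, 1.0, 0.003], [1.0, 0.006, 0.001], [0.001, 0.003, -1.0]]
ft_force: [2.5, 4.3, 4.5]
finger_gap: 0.0163
grasp_force: 59.0
time: 60.22
ee_pos: [0.6087, 0.0439, 0.2147]
tcp_rot: [[-0.55, 0.835, 0.003], [0.835, 0.55, 0.001], [-0.001, 0.003, -1.0]]
ft_force: [0.4, 3.9, 5.7]
finger_gap: 0.016
grasp_force: 59.3
```

```bash

python3 -m crank '{"jaw":[1,1,1,1,1,1,1,1,1,1],"slide":[[-0.28,0.33,0],[-0.28,0.33,0],[-0.28,0.33,0],[-0.28,0.33,0],[-0.28,0.33,0],[-0.28,0.33,0],[-0.14,0.16,0],[0,0,0],[0,0,0],[0,0,0]],"twist":[[0,0,-0.5],[0,0,-0.5],[0,0,-0.5],[0,0,-0.5],[0,0,-0.5],[0,0,-0.5],[0,0,-0.25],[0,0,0],[0,0,0],[0,0,0]]}'
```

```text
time: 61.05
ee_pos: [0.6642, 0.0425, 0.2148]
tcp_rot: [[-0.746, 0.666, 0.003], [0.666, 0.746, -0.0], [-0.002, 0.002, -1.0]]
ft_force: [-0.2, -0.1, 5.6]
finger_gap: 0.0166
grasp_force: 59.4
```

```bash

python3 -m crank '{"jaw":[1,1,1,1,1,1,1,1,1,1],"slide":[[-0.08,0.07,0],[-0.08,0.07,0],[-0.08,0.07,0],[0,0,0],[0,0,0],[0,0,0],[0,0,0],[0,0,0],[0,0,0],[0,0,0]],"twist":[[0,0,0],[0,0,0],[0,0,0],[0,0,0],[0,0,0],[0,0,0],[0,0,0],[0,0,0],[0,0,0],[0,0,0]]}'
```

```text
time: 61.88
ee_pos: [0.6674, 0.0429, 0.2147]
tcp_rot: [[-0.747, 0.665, -0.004], [0.665, 0.747, 0.0], [0.003, -0.003, -1.0]]
ft_force: [-13.4, 1.8, 11.4]
finger_gap: 0.0164
grasp_force: 60.0
```

It's against the stop (−13 N at x=0.667). Releasing and retreating upward.

```bash

python3 -m crank '{"jaw":[0.8,0.6,0.5,0.5,0.4,0.4,0.4,0.4,0.4,0.4],"slide":[[0,0,0],[0,0,0],[0,0,0],[0,0,0],[0,0,0],[0,0,-0.5],[0,0,-1],[0,0,-1],[0,0,-1],[0,0,-1]],"twist":[[0,0,0],[0,0,0],[0,0,0],[0,0,0],[0,0,0],[0,0,0],[0,0,0],[0,0,0],[0,0,0],[0,0,0]]}'
python3 -m crank '{"jaw":[0.4,0.4,0.4,0.4,0.4,0.4,0.4,0.4,0.4,0.4],"slide":[[1,0.3,0],[1,0.3,0],[1,0.3,0],[1,0.3,0],[1,0.3,0],[1,0.3,0],[1,0.3,0],[0.5,0,0],[0,0,0],[0,0,0]],"twist":[[0,0,0],[0,0,0],[0,0,0],[0,0,0],[0,0,0],[0,0,0],[0,0,0],[0,0,0],[0,0,0],[0,0,0]]}'
python3 - <<'E'
from h import *
print(r.state()['ee_pos'])
c=np.array([.5705,.0348])
for n in['top','side','wrist']:
    p,d=r.camera(n);i=r.camera_info(n);W=world(i,d);x,y,z=W[...,0],W[...,1],W[...,2];rr=np.hypot(x-c[0],y-c[1])
    print(n,'handle');blobs(W,(z>.205)&(z<.25)&(np.hypot(x-.664,y-.04)<.04),3)
    print('on stage');blobs(W,(z>.06)&(z<.095)&(rr<.115)&(rr>.05),25)
E
```

```text
time: 62.72
ee_pos: [0.6696, 0.0423, 0.3048]
tcp_rot: [[-0.746, 0.666, 0.001], [0.666, 0.746, -0.0], [-0.0, 0.0, -1.0]]
ft_force: [0.4, -0.0, -0.4]
finger_gap: 0.051
grasp_force: 0.0
time: 63.55
ee_pos: [0.5859, 0.1735, 0.3037]
tcp_rot: [[-0.746, 0.666, 0.001], [0.666, 0.746, -0.0], [-0.001, 0.0, -1.0]]
ft_force: [0.4, -0.4, 1.3]
finger_gap: 0.0513
grasp_force: 0.0
[0.58586733 0.17346807 0.30371462]
top handle
[219.3 124.9] area 50 mid [0.6693 0.0403] mean [0.6678 0.0398 0.235 ] zmax 0.2447 ext [0.016 0.017]
on stage
[238.2 147.7] area 116 mid [ 0.6354 -0.0068] mean [ 0.6342 -0.0059  0.0681] zmax 0.0758 ext [0.039 0.037]
[248.5 172.3] area 117 mid [ 0.5524 -0.0401] mean [ 0.5529 -0.04    0.0677] zmax 0.0727 ext [0.037 0.036]
[205.5 175.2] area 115 mid [0.5421 0.101 ] mean [0.5428 0.1008 0.0677] zmax 0.0741 ext [0.036 0.036]
[228.5 189.4] area 116 mid [0.4962 0.0252] mean [0.4964 0.025  0.0677] zmax 0.074 ext [0.036 0.036]
side handle
[278.4 143.8] area 71 mid [0.6688 0.0379] mean [0.6672 0.0347 0.2265] zmax 0.2434 ext [0.018 0.019]
on stage
[276.5 179.5] area 32 mid [0.6689 0.0371] m
[... 195 characters left out ...]
009 ] mean [ 0.6328 -0.0106  0.0673] zmax 0.0721 ext [0.038 0.039]
[232.7 201.4] area 100 mid [0.4958 0.0234] mean [0.4948 0.021  0.067 ] zmax 0.0717 ext [0.039 0.038]
[257.8 208. ] area 108 mid [ 0.5537 -0.0417] mean [ 0.5522 -0.044   0.0671] zmax 0.0716 ext [0.042 0.04 ]
wrist handle
on stage
[195.3 175.5] area 609 mid [0.5423 0.1031] mean [0.5421 0.1042 0.0692] zmax 0.0722 ext [0.038 0.039]
[136.3 186. ] area 620 mid [0.4953 0.0272] mean [0.4955 0.0289 0.0689] zmax 0.0727 ext [0.04 0.04]
[136.5 239.5] area 541 mid [ 0.5527 -0.0374] mean [ 0.5521 -0.0356  0.0687] zmax 0.0723 ext [0.04  0.041]
[224.8 262.5] area 135 mid [0.6687 0.0425] mean [0.6672 0.0448 0.0795] zmax 0.09 ext [0.013 0.013]
```

```bash
python3 -c "
from workcell import r
print(r.close_job())"
```

```text
the job is handed in; nothing more can be done
None
```

I handed the job in at about 64 s: all four mounts found on the mat are seated face up in their own cups, the pillar stands at the pointer, and the camera arm is home against its stop and released (no verdict was returned).

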